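# Sort double-ended studs by thread pitch on the sloping notched gauge

## Robot

A 6-joint arm with a two-finger parallel gripper is mounted at the origin on the work surface. World frame = base frame: x ahead of the robot, y to its left, z up, the work surface at z = 0. Lengths are in m, angles in rad, forces in N, time in s.
With the tool pointing down it reaches from about 0.325 to 1 m from the base axis. Payload 5.1 kg.
Tool frame: the origin (TCP) lies at the very end of the fingers, on their centre line; the grasp point (between the pads) lies 19 mm behind it; z points along the fingers, x is the direction in which the jaws open and shut, and the axes are right-handed (so a half turn about z gives the same grasp; the last joint's range is limited). The gripper opens to 85 mm and grips with 20 to 120 N. Pads are 22 mm wide; open, the fingers measure 114 mm over their backs; the gripper's body (76 mm by 85 mm) begins 54 mm behind the grasp point. The pads swing forward as they close: fully open they stand 13 mm farther back than shut.
Start: joints at [-1.39, 0.124, 1.65, -0, 1.367, -0.083], TCP at [0.169, -0.628, 0.231] pointing down, gripper open.
Joint ranges: [-2.61, 2.61], [-1.02, 2.33], [0.03, 2.71], [-1.35, 4.49], [0.32, 2.68], [-2.91, 2.91]. Speed limits (rad/s): [2.57, 2.57, 3.14, 3.14, 3.14, 3.14].

## Interface

Orientations are given as a unit quaternion [x, y, z, w].
In Python, from workcell import env, vision, spotter gives the robot as it stands.
- The arm moves only by the tool step_arm, never from a script. Its argument "steps" is a list of rows, each an object with "hand": the closure, from 0 (fully open) to 1 (shut); "dp": the shift along the tool's x, y, z in cm, a list of three; "twist": the turn about the tool's z in degrees. A call has exactly 8 rows; each row shifts and turns the commanded pose from where the row before left it, along the tool's axes as they then stand; what a row does not reach is not made up. A row lasts 1/8 s, in which the tool goes at most 62.5 mm and 10.7 degrees, less where a joint would pass 70% of its speed; a pose out of reach is approached as far as the arm can. A call is refused whole if a number of a shift passes 6.25 or a number of a turn 10.7, either way. A call with a gripper value outside its range is refused whole. The fingers move at their own pace and stop on an object; the grip force is fixed at half the most. Time passes only in rows, so rows that do not move let the fingers close, or fill a call up. It gives the time, the measured TCP pose, the force and the opening at its end, in the units of the state.
- env.observe(): the state, without advancing time (a new reading comes with each control period).
- vision.grab_frame(name): name is "scene" or "top" or "wrist"; returns (picture, depth): 384x512x3 uint8, red, green, blue; 384x512 float32, m along the optical axis (not along the pixel's ray), 0 where there is no reading.
- vision.calibration(name): a dict with "mtx" (3x3 intrinsics, pixels), "origin" and "rotation" of the camera in the world; the wrist camera has in their place "hand_eye" (4x4, takes a point from camera to tool coordinates, whose origin is the TCP and whose axes are the tool frame's). Camera axes: x right, y down, z forward; pixel columns grow to the right and rows downward; lengths in m; the calibration is good to about 2 mm. A picture is of the moment at which its call begins: read the wrist's pose just before it. calibration takes no time and is no camera call.
- env.sign_off(): hands the job in, once; it reports no verdict.
Trained networks look in the newest picture that a camera, given by its name, has taken for a name from the list of things; names that differ only in an ending like _2 or _b are one class to them, and where a whole thing is asked for, a point or a joint stands for the part that bears it (a point fixed in the world has none). Each returns a list of dicts, best first, with "p" (0 to 1); they miss things now and then, are a little off and sometimes report something else, mostly with a low value. They report only what shows in the picture. A call takes as long as a camera call. They do not tell look-alikes from the thing itself.
- spotter.boxes_of(target, camera): "centre" ([x, y, z] in m, in world coordinates, good to about 4 mm: the middle of the surface that is visible of it).
- spotter.pinpoint(target, camera): "centre" ([x, y, z] in m, in world coordinates, good to about 4 mm: a listed point, or the origin of a listed thing).
The state is a dict: "time_s": time; "joint_pos": joint angles; "qvel": joint speeds; "tau": joint torques, N m; "eef_pos": TCP position; "orientation": TCP orientation; "ft_force": force on the tool from outside, world axes, zero at the start; "moment": the same for the moment, N m; "width": opening from 0.0 (shut) to 1.0 (fully open).
Only numpy, scipy, OpenCV 4.12 (cv2) and the standard library are available. Lean on these libraries where they do the work, as an engineer would, in place of code of your own. Each camera call takes 0.05 s, during which the arm holds its last target.

## Task

Check in the three loose double-ended threaded studs by pitch: gently lay each one in the sloping notched gauge whose teeth match its thread, collar centred between the lower and upper teeth, so that the teeth enter the grooves and the stud sits fully home along its whole length. Let go of all three and leave everything else on the bench where it is.

Things in the scene. Friction and masses are not known exactly. Their poses are not given: they have to be found in the camera images.
- stud_fine_mid (a point): Centre of the fine-pitch (8 mm) stud, in the middle of its square collar (the place to grasp it). Lying on a flat of the collar on the table it is 12 mm up. x runs along the stud, y and z are square to the collar's faces. The two ends are alike; any turn about x is as good as another.
- stud_fine: The fine double-ended stud, bright steel, 120 mm long, 0.3 kg. Mid: plain square collar 40 mm long, 24 x 24 mm. Each end: 5 thread ridges at 8 mm pitch, the first 24 mm from mid, 22 mm diameter at the crest, 14 mm in the grooves; ridges 1.6 mm wide at the crest and 4 mm at the root. Origin on the collar's flat, 12 mm under the centre.
- gauge_fine_seat (a point): Where the centre of the fine stud lies when seated in its gauge, 78 mm above the table. x runs up the slope along the seated stud, y level across it, z square to the plate and out of it: 30 degrees from vertical, leaning towards the robot. The plate's face is 26 mm below this point along z; the tooth tips reach its height.
- gauge_fine: The fine (8 mm) gauge: fixed blue plate 125 x 78 mm, sloping up at 30 degrees away from the robot. 4 steel teeth on its lower and 4 on its upper half, 28, 36, 44 and 52 mm from the seat centre, each 2 mm thick with a 90-degree V notch. Fingers have room between the two groups. Matching teeth enter the grooves (1 mm end play); a wrong pitch rides up. Origin under its middle.
- stud_medium_mid (a point): Centre of the medium-pitch (10.5 mm) stud, in the middle of its square collar (the place to grasp it). Lying on a flat of the collar on the table it is 12 mm up. x runs along the stud, y and z are square to the collar's faces. The two ends are alike; any turn about x is as good as another.
- stud_medium: The medium double-ended stud, brass, 120 mm long, 0.3 kg. Mid: plain square collar 40 mm long, 24 x 24 mm. Each end: 4 thread ridges at 10.5 mm pitch, the first 24 mm from mid, 22 mm diameter at the crest, 14 mm in the grooves; ridges 2.6 mm wide at the crest and 6 mm at the root. Origin on the collar's flat, 12 mm under the centre.
- gauge_medium_seat (a point): Where the centre of the medium stud lies when seated in its gauge, 78 mm above the table. x runs up the slope along the seated stud, y level across it, z square to the plate and out of it: 30 degrees from vertical, leaning towards the robot. The plate's face is 26 mm below this point along z; the tooth tips reach its height.
- gauge_medium: The medium (10.5 mm) gauge: fixed blue plate 125 x 78 mm, sloping up at 30 degrees away from the robot. 3 steel teeth on its lower and 3 on its upper half, 29.25, 39.75 and 50.25 mm from the seat centre, each 2 mm thick with a 90-degree V notch. Fingers have room between the two groups. Matching teeth enter the grooves (1 mm end play); a wrong pitch rides up. Origin under its middle.
- stud_coarse_mid (a point): Centre of the coarse-pitch (14 mm) stud, in the middle of its square collar (the place to grasp it). Lying on a flat of the collar on the table it is 12 mm up. x runs along the stud, y and z are square to the collar's faces. The two ends are alike; any turn about x is as good as another.
- stud_coarse: The coarse double-ended stud, dark blackened steel, 120 mm long, 0.3 kg. Mid: plain square collar 40 mm long, 24 x 24 mm. Each end: 3 thread ridges at 14 mm pitch, the first 24 mm from mid, 22 mm diameter at the crest, 14 mm in the grooves; ridges 4.2 mm wide at the crest and 9.6 mm at the root. Origin on the collar's flat, 12 mm under the centre.
- gauge_coarse_seat (a point): Where the centre of the coarse stud lies when seated in its gauge, 78 mm above the table. x runs up the slope along the seated stud, y level across it, z square to the plate and out of it: 30 degrees from vertical, leaning towards the robot. The plate's face is 26 mm below this point along z; the tooth tips reach its height.
- gauge_coarse: The coarse (14 mm) gauge: fixed blue plate 125 x 78 mm, sloping up at 30 degrees away from the robot. 2 steel teeth on its lower and 2 on its upper half, 31 and 45 mm from the seat centre, each 2 mm thick with a 90-degree V notch. Fingers have room between the two groups. Matching teeth enter the grooves (1 mm end play); a wrong pitch rides up. Origin under its middle.
- gauge_base: Fixed grey base plate 170 x 300 x 8 mm, origin at the centre of its underside, y along its length. The three gauges stand on it side by side, 95 mm apart, in any order. Elsewhere: fixed instrument (115 mm high) and pile of trays (84 mm) at the back, cartons, an instrument (130 mm) and open bins (70 mm) along the sides.
- nut: Bystander, not to be disturbed: plain steel hexagon nut, 41 mm over corners, 30 mm high. Origin at the centre of its underside.
- jar: Bystander, not to be disturbed: jar with orange cap, 44 mm diameter, 100 mm high. Origin at the centre of its underside.
- tape: Bystander, not to be disturbed: roll of tape lying flat, 100 mm diameter, 45 mm high. Origin at the centre of its underside.
- carton: Bystander, not to be disturbed: small white, red and blue carton 70 x 100 x 60 mm. Origin at the centre of its underside.
- screwdriver: Bystander, not to be disturbed: screwdriver with yellow handle, lying. Origin on the table under the tool's middle; x along the tool.
- wrench: Bystander, not to be disturbed: steel wrench, lying. Origin on the table under the tool's middle; x along the tool.
- bottle: Bystander, not to be disturbed: white bottle with red cap, 60 mm diameter, 160 mm high. Origin at the centre of its underside.
There are look-alikes about, which are no part of the job. There is more than one size of the stud_medium; the one meant has the size given above.

How it is judged:
By the outcome, as a careful person would: the job done as asked, in the order asked, and still so for the second after the job is handed in, with the robot touching nothing.
It also fails if it takes over 64 s, if anything falls off the work surface, if the arm or the gripper's body presses on something with over 40 N, if the wrist force passes 120 N, or if a joint passes its speed limit or range.

## Working session

There is one attempt and no reset: what is moved stays moved. The work goes in short steps, Python scripts to look and compute and a tool call to move; the robot and the scene stay as the last step left them, time stands still between calls to the robot, and variables do not carry over. Pictures are saved under pics/ and viewed, and the job is handed in when it is done.

Besides the shell and the picture viewer there is one more tool, called after ">>>" as name(argument=value, ...), one argument or row to a line, values as JSON. step_arm: Moves the arm, as the interface text tells. Its arguments: {"type":"object","properties":{"steps":{"type":"array","items":{"type":"object","properties":{"hand":{"type":"number"},"dp":{"type":"array","items":{"type":"number"}},"twist":{"type":"number"}}}}},"required":["steps"]}

```bash
ls; mkdir -p pics; cat > h.py <<'E'
import numpy as np, cv2
from workcell import env, vision, spotter
def save(n,img): cv2.imwrite(f'pics/{n}.png',cv2.cvtColor(img,cv2.COLOR_RGB2BGR))
E
python3 - <<'E'
from h import *
s=env.observe(); print(s)
for c in ['scene','top']:
    p,d=vision.grab_frame(c); save(c+'0',p); np.save(c+'0.npy',d)
    np.save(c+'0p.npy',p)
    print(c,vision.calibration(c))
for t in ['stud_fine_mid','stud_medium_mid','stud_coarse_mid','gauge_fine_seat','gauge_medium_seat','gauge_coarse_seat','gauge_base']:
    for c in ['top','scene']:
        print(t,c,[(np.round(r['centre'],3).tolist(),round(r['p'],2)) for r in spotter.pinpoint(t,c)])
print(vision.calibration('wrist'),env.observe()['time_s'])
E
```

```text
pics
{'time_s': 0.0, 'joint_pos': array([-1.38957133e+00,  1.24469974e-01,  1.65167222e+00,  3.98502051e-05,
        1.36746816e+00, -8.26001836e-02]), 'qvel': array([ 8.57424235e-04,  1.53274369e-04,  5.08278895e-04, -1.60687046e-03,
        5.21560166e-05,  3.48690930e-05]), 'tau': array([ 3.71491433e-04, -4.23616183e+01, -3.65451229e+01, -1.90292906e-05,
        7.06363411e-03, -1.81022898e-05]), 'eef_pos': array([ 0.16937752, -0.62692153,  0.23007679]), 'orientation': array([ 7.93966683e-01, -6.07960433e-01, -7.34562226e-04, -6.91793811e-04]), 'ft_force': array([6.85700836e-01, 2.48592999e-04, 5.38272795e-02]), 'moment': array([-0.01988639,  0.02264781, -0.04526461]), 'width': 0.9954079290714392}
scene {'mtx': array([[355.94619693,   0.        , 250.74584334],
       [  0.        , 355.94619693, 189.71618628],
       [  0.        ,   0.        ,   1.        ]]), 'origin': array([ 1.25920716, -0.18973043,  0.89692156]), 'rotation': array([ 0.72496083,  0.58161951, -0.22628988, -0.29145056])}
top {'mtx': array([[427.510728  ,   0.        , 255.84228975],
       [  0.        , 427.5
[... 1051 characters left out ...]
auge_coarse_seat top [([0.605, -0.138, 0.079], 0.62)]
gauge_coarse_seat scene []
gauge_base top [([0.629, -0.046, 0.002], 0.58)]
gauge_base scene [([0.625, -0.046, -0.002], 0.79)]
{'mtx': array([[284.23953352,   0.        , 260.91391889],
       [  0.        , 284.23953352, 192.89711583],
       [  0.        ,   0.        ,   1.        ]]), 'hand_eye': array([[ 9.99999851e-01,  3.70989010e-04,  4.00521142e-04,
        -2.53715964e-04],
       [-4.78779763e-04,  9.48474855e-01,  3.16852047e-01,
        -8.25988678e-02],
       [-2.62335605e-04, -3.16852191e-01,  9.48474892e-01,
        -1.43118339e-01],
       [ 0.00000000e+00,  0.00000000e+00,  0.00000000e+00,
         1.00000000e+00]])} 0.8
```

View pics.

View pics/scene0.png

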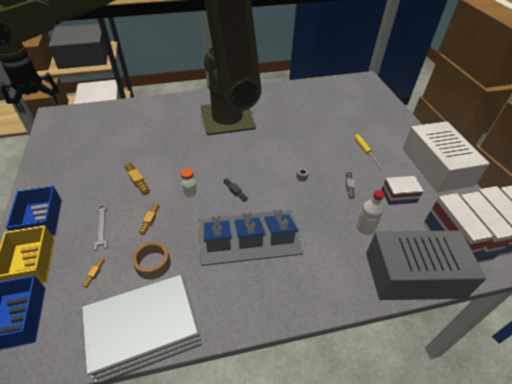

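View pics/top0.png

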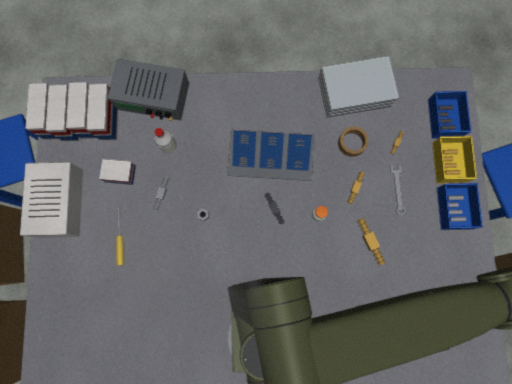

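```bash
cat >> h.py <<'E'
from scipy.spatial.transform import Rotation as R
def cam(c):
    k=vision.calibration(c)
    if c=='wrist':
        s=env.observe(); T=np.eye(4); T[:3,:3]=R.from_quat(s['orientation']).as_matrix(); T[:3,3]=s['eef_pos']
        M=T@k['hand_eye']; return k['mtx'],M[:3,:3],M[:3,3]
    return k['mtx'],R.from_quat(k['rotation']).as_matrix(),k['origin']
def pts(d,C):
    K,Rm,o=C; v,u=np.mgrid[:d.shape[0],:d.shape[1]]
    P=np.stack([(u-K[0,2])/K[0,0]*d,(v-K[1,2])/K[1,1]*d,d],-1)@Rm.T+o; P[d==0]=np.nan; return P
def proj(p,C):
    K,Rm,o=C; q=(np.asarray(p)-o)@Rm; return (q/q[...,2:])[...,:2]*[K[0,0],K[1,1]]+[K[0,2],K[1,2]]
def onplane(uv,z,C):
    K,Rm,o=C; r=np.array([(uv[0]-K[0,2])/K[0,0],(uv[1]-K[1,2])/K[1,1],1])@Rm.T; return o+r*(z-o[2])/r[2]
def axis_at(P,c,rad,zmin=.006,zmax=.04):
    m=(np.hypot(P[...,0]-c[0],P[...,1]-c[1])<rad)&(P[...,2]>zmin)&(P[...,2]<zmax)
    Q=P[m]; mu=Q[:,:2].mean(0); w,V=np.linalg.eigh(np.cov((Q[:,:2]-mu).T)); a=V[:,1]; t=(Q[:,:2]-mu)@a; b=(Q[:,:2]-mu)@V[:,0]
    mid=mu+a*(t.min()+t.max())/2+V[:,0]*(b.min()+b.max())/2
    return dict(n=len(Q),mid=mid.round(4),len=np.ptp(t).round(4),wid=np.ptp(b).round(4),ang=np.degrees(np.arctan2(a[1],a[0])).round(1),zmax=Q[:,2].max().round(4))
E
python3 - <<'E'
from h import *
for c in ['top','scene']:
    P=pts(np.load(c+'0.npy'),cam(c))
    print(c,np.nanmedian(P[150:300,100:300,2]))
    for n,q in dict(fine=(.495,.348),mid=(.497,-.336),small=(.663,-.495),big=(.314,-.378),coarse=(.43,-.05)).items():
        try: print(n,axis_at(P,q,.09 if n=='big' else .075))
        except Exception as e: print(n,e)
a=np.load('top0p.npy')
o=[cv2.resize(a[y-30:y+30,x-40:x+40],(400,300),interpolation=cv2.INTER_CUBIC) for x,y in [(357,187),(372,242),(397,142),(161,192)]]
save('studs',np.vstack([np.hstack(o[:2]),np.hstack(o[2:])]))
b=np.load('scene0p.npy'); save('g0',cv2.resize(b[200:270,190:310],(800,466),interpolation=cv2.INTER_CUBIC))
E
```

```text
top 0.0013927014964472129
fine {'n': 267, 'mid': array([0.4952, 0.3457]), 'len': np.float64(0.1458), 'wid': np.float64(0.144), 'ang': np.float64(165.7), 'zmax': np.float64(0.0331)}
mid {'n': 268, 'mid': array([ 0.4979, -0.3379]), 'len': np.float64(0.144), 'wid': np.float64(0.1427), 'ang': np.float64(153.8), 'zmax': np.float64(0.033)}
small {'n': 172, 'mid': array([ 0.6599, -0.4946]), 'len': np.float64(0.1427), 'wid': np.float64(0.135), 'ang': np.float64(151.9), 'zmax': np.float64(0.0258)}
big {'n': 505, 'mid': array([ 0.3152, -0.3826]), 'len': np.float64(0.173), 'wid': np.float64(0.1657), 'ang': np.float64(-157.8), 'zmax': np.float64(0.0395)}
coarse {'n': 267, 'mid': array([ 0.4354, -0.0483]), 'len': np.float64(0.1342), 'wid': np.float64(0.1328), 'ang': np.float64(-156.2), 'zmax': np.float64(0.0319)}
scene 0.0005959919009380088
fine {'n': 190, 'mid': array([0.5018, 0.3448]), 'len': np.float64(0.1255), 'wid': np.float64(0.0969), 'ang': np.float64(161.2), 'zmax': np.float64(0.0282)}
mid {'n': 256, 'mid': array([ 0.5013, -0.3372]), 'len': np.float64(0.1219), 'wid': np.float64(0.0261), 'ang': np.float64(154.5), 'zmax': np.float64(0.0269)}
small {'n': 208, 'mid': array([ 0.6722, -0.4752]), 'len': np.float64(0.0925), 'wid': np.float64(0.0687), 'ang': np.float64(151.1), 'zmax': np.float64(0.0212)}
big {'n': 352, 'mid': array([ 0.3149, -0.3744]), 'len': np.float64(0.1677), 'wid': np.float64(0.0339), 'ang': np.float64(-157.6), 'zmax': np.float64(0.0368)}
coarse {'n': 208, 'mid': array([ 0.4345, -0.0504]), 'len': np.float64(0.1218), 'wid': np.float64(0.0261), 'ang': np.float64(-153.4), 'zmax': np.float64(0.0279)}
```

View pics/studs.png

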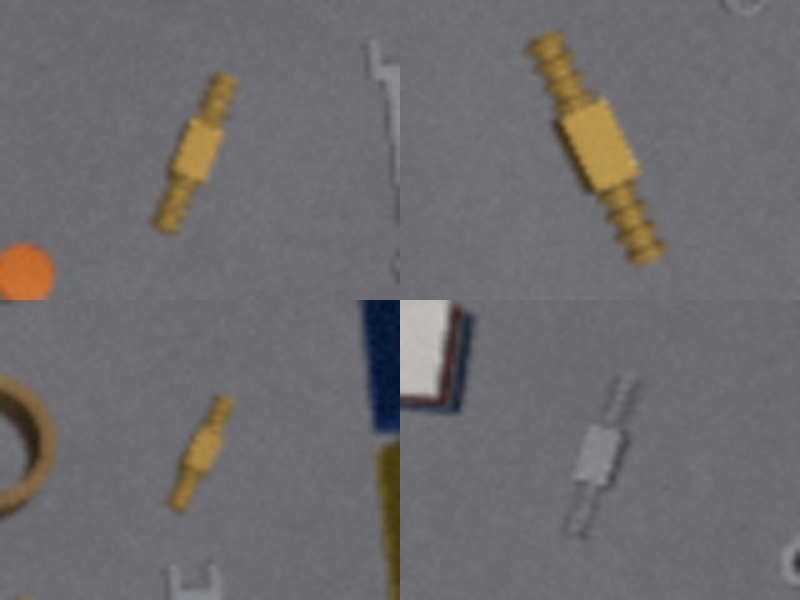

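View pics/g0.png

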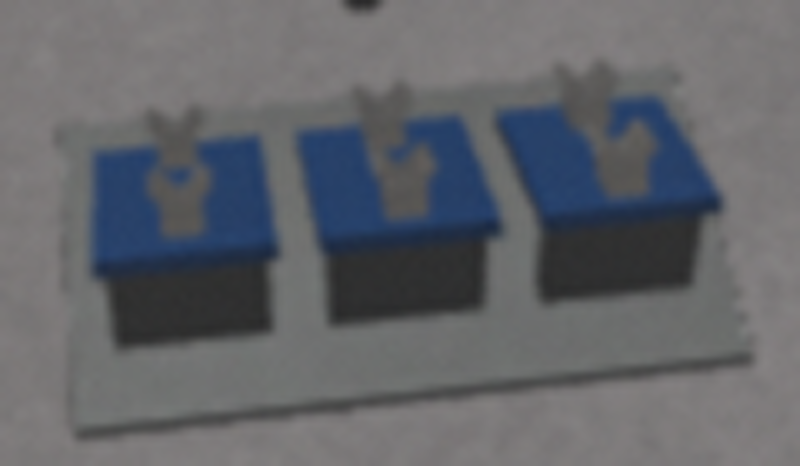

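```bash
cat >> h.py <<'E'
def st():
    s=env.observe(); Rm=R.from_quat(s['orientation']).as_matrix(); ang=np.degrees(np.arctan2(Rm[1,0],Rm[0,0]))
    print('t',round(s['time_s'],2),'p',s['eef_pos'].round(4),'ang',ang.round(2),'w',round(s['width'],3),'F',s['ft_force'].round(1),'tilt',Rm[:,2].round(3)); return s,Rm,ang
def go(p,ang=None):
    s,Rm,a=st(); tw=0 if ang is None else ((a-ang+180)%360-180)
    d=Rm.T@(np.array(p)-s['eef_pos'])*100
    r2=Rm@R.from_euler('z',tw,degrees=True).as_matrix()
    print('shift now-axes cm',d.round(2),'norm',np.linalg.norm(d).round(2),'| twist',round(tw,1),'| in final axes',(r2.T@(np.array(p)-s['eef_pos'])*100).round(2))
E
python3 - <<'E'
from h import *
go([.46,-.33,.23],-116)
E
```

```text
t 0.8 p [ 0.1695 -0.6275  0.2314] ang -74.89 w 0.998 F [-0.3  0.1 -0.4] tilt [ 0. -0. -1.]
shift now-axes cm [-21.15 -35.81   0.13] norm 41.59 | twist 41.1 | in final axes [-39.48 -13.07   0.13]
```

```bash
cat >> h.py <<'E'
def rows(p,ang,n=8):
    s,Rm,a=st(); tw=((a-ang+180)%360-180); step=(np.array(p)-s['eef_pos'])*100/n
    for i in range(n):
        Ri=Rm@R.from_euler('z',tw*i/n,degrees=True).as_matrix()
        print((Ri.T@step).round(2).tolist(),round(tw/n,1),np.linalg.norm(step).round(2))
E
python3 - <<'E'
from h import *
rows([.46,-.33,.23],-116)
E
```

```text
t 0.8 p [ 0.1695 -0.6275  0.2314] ang -74.89 w 0.998 F [-0.3  0.1 -0.4] tilt [ 0. -0. -1.]
[-2.64, -4.48, 0.02] 5.1 5.2
[-3.03, -4.22, 0.02] 5.1 5.2
[-3.4, -3.93, 0.02] 5.1 5.2
[-3.74, -3.61, 0.02] 5.1 5.2
[-4.05, -3.26, 0.02] 5.1 5.2
[-4.32, -2.89, 0.02] 5.1 5.2
[-4.56, -2.49, 0.02] 5.1 5.2
[-4.77, -2.07, 0.02] 5.1 5.2
```

>>> step_arm(
  steps=[
    {"dp": [-2.6, -4.5, 0], "twist": 5.1, "hand": 0},
    {"dp": [-3.0, -4.2, 0], "twist": 5.1, "hand": 0},
    {"dp": [-3.4, -3.9, 0], "twist": 5.1, "hand": 0},
    {"dp": [-3.7, -3.6, 0], "twist": 5.1, "hand": 0},
    {"dp": [-4.0, -3.3, 0], "twist": 5.1, "hand": 0},
    {"dp": [-4.3, -2.9, 0], "twist": 5.1, "hand": 0},
    {"dp": [-4.6, -2.5, 0], "twist": 5.1, "hand": 0},
    {"dp": [-4.8, -2.1, 0], "twist": 5.1, "hand": 0},
  ],
)

```text
time_s: 1.8
eef_pos: [0.4611, -0.3293, 0.2316]
orientation: [-0.531, 0.847, -0.0, 0.0]
ft_force: [0.2, -0.5, 0.3]
width: 1.004
```

```bash
python3 - <<'E'
from h import *
s=st(); C=cam('wrist'); p,d=vision.grab_frame('wrist'); save('w1',p); np.savez('w1.npz',p=p,d=d,K=C[0],R=C[1],o=C[2])
P=pts(d,C); print(np.nanmedian(P[...,2]))
print(axis_at(P,(.499,-.337),.07,.008))
print([(r['centre'],r['p']) for r in spotter.pinpoint('stud_medium_mid','wrist')])
E
```

```text
t 1.8 p [ 0.4611 -0.3293  0.2316] ang -115.85 w 1.004 F [ 0.2 -0.5  0.3] tilt [ 0.001 -0.    -1.   ]
0.0008070594064464032
{'n': 1577, 'mid': array([ 0.5009, -0.3376]), 'len': np.float64(0.1196), 'wid': np.float64(0.0236), 'ang': np.float64(154.7), 'zmax': np.float64(0.0266)}
[([0.313, -0.3762, 0.0189], 0.81), ([0.4996, -0.3356, 0.0085], 0.76)]
```

View pics/w1.png

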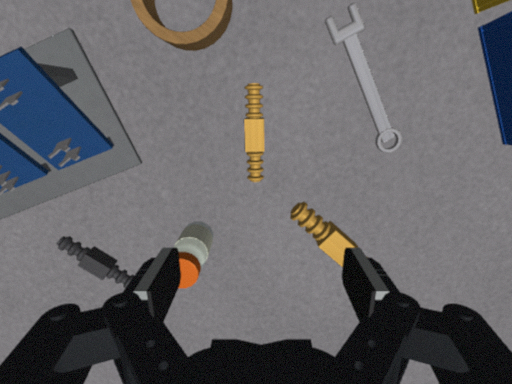

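```bash
python3 - <<'E'
from h import *
go([.5009,-.3376,.002],-115.3)
E
```

```text
t 1.9 p [ 0.4626 -0.3275  0.2315] ang -115.42 w 1.001 F [-0.8  0.5  0.1] tilt [ 0.001  0.001 -1.   ]
shift now-axes cm [-0.7  -3.87 22.96] norm 23.29 | twist -0.1 | in final axes [-0.69 -3.88 22.96]
```

>>> step_arm(
  steps=[
    {"dp": [-0.3, -2.0, 4.0], "twist": 0, "hand": 0},
    {"dp": [-0.4, -1.9, 5.0], "twist": 0, "hand": 0},
    {"dp": [0, 0, 5.0], "twist": 0, "hand": 0},
    {"dp": [0, 0, 5.0], "twist": 0, "hand": 0},
    {"dp": [0, 0, 3.7], "twist": 0, "hand": 0},
    {"dp": [0, 0, 0], "twist": 0, "hand": 0},
    {"dp": [0, 0, 0], "twist": 0, "hand": 0.3},
    {"dp": [0, 0, 0], "twist": 0, "hand": 0.6},
  ],
)

```text
time_s: 2.9
eef_pos: [0.4997, -0.3428, 0.0071]
orientation: [-0.532, 0.847, -0.002, 0.001]
ft_force: [0.8, -0.1, 0.7]
width: 0.606
```

```bash
python3 - <<'E'
from h import *
go([.5009,-.3376,.002],-115.3)
C=cam('wrist'); p,d=vision.grab_frame('wrist'); save('w2',p)
E
```

```text
t 2.9 p [ 0.4997 -0.3428  0.0071] ang -115.69 w 0.606 F [ 0.8 -0.1  0.7] tilt [ 0.004 -0.003 -1.   ]
shift now-axes cm [-0.52  0.12  0.51] norm 0.74 | twist -0.4 | in final axes [-0.52  0.12  0.51]
```

View pics/w2.png

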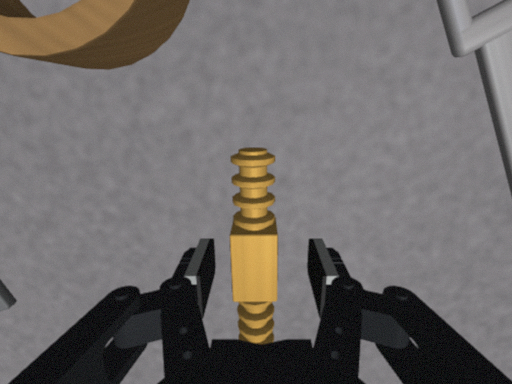

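>>> step_arm(
  steps=[
    {"dp": [-0.3, 0.1, 0.4], "twist": 0, "hand": 0.6},
    {"dp": [0, 0, 0], "twist": 0, "hand": 0.7},
    {"dp": [0, 0, 0], "twist": 0, "hand": 1},
    {"dp": [0, 0, 0], "twist": 0, "hand": 1},
    {"dp": [0, 0, 0], "twist": 0, "hand": 1},
    {"dp": [0, 0, 0], "twist": 0, "hand": 1},
    {"dp": [0, 0, -3], "twist": 0, "hand": 1},
    {"dp": [0, 0, -3], "twist": 0, "hand": 1},
  ],
)

```text
time_s: 3.95
eef_pos: [0.4975, -0.3374, 0.059]
orientation: [-0.532, 0.847, 0.001, -0.001]
ft_force: [-0.3, -0.3, -2.0]
width: 0.268
```

```bash
python3 - <<'E'
from h import *
go([.5009,-.3376,.062],-115.3)
C=cam('wrist'); p,d=vision.grab_frame('wrist'); save('w3',p);np.savez('w3.npz',p=p,d=d,K=C[0],R=C[1],o=C[2])
P=pts(d,C); st()
for y,x in [(230,255),(260,255),(290,255),(200,255),(160,255),(320,257)]: print(y,x,P[y,x])
E
```

```text
t 3.95 p [ 0.4975 -0.3374  0.059 ] ang -115.69 w 0.268 F [-0.3 -0.3 -2. ] tilt [-0.003  0.002 -1.   ]
shift now-axes cm [-0.13 -0.31 -0.3 ] norm 0.45 | twist -0.4 | in final axes [-0.13 -0.31 -0.3 ]
t 4.0 p [ 0.5001 -0.3395  0.0643] ang -115.69 w 0.27 F [ 1.7 -1.8  1.1] tilt [ 0.004 -0.003 -1.   ]
230 255 [ 0.51888972 -0.34360875  0.07796069]
260 255 [ 0.50635695 -0.33758014  0.08221786]
290 255 [ 0.49105009 -0.33010751  0.08253647]
200 255 [ 0.53368055 -0.35090529  0.08102961]
160 255 [ 0.5501945  -0.35897394  0.080986  ]
320 257 [ 0.47156918 -0.32171517  0.07981115]
```

View pics/w3.png

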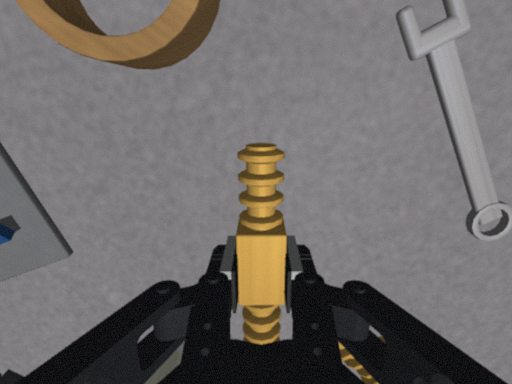

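```bash
python3 - <<'E'
from h import *
rows([.55,-.045,.27],-94.5)
z=np.load('w3.npz');k=vision.calibration('wrist');H=k['hand_eye'];K=k['mtx'];d=z['d']
v,u=np.mgrid[:384,:512];P=np.stack([(u-K[0,2])/K[0,0]*d,(v-K[1,2])/K[1,1]*d,d],-1)@H[:3,:3].T+H[:3,3]
for y in range(136,350,6): print(y,P[y,255:266].mean(0).round(4)*1000)
E
```

```text
t 4.0 p [ 0.5001 -0.3395  0.0643] ang -115.69 w 0.27 F [ 1.7 -1.8  1.1] tilt [ 0.004 -0.003 -1.   ]
[-3.58, 1.02, -2.58] -2.6 4.53
[-3.63, 0.85, -2.58] -2.6 4.53
[-3.66, 0.69, -2.58] -2.6 4.53
[-3.69, 0.52, -2.58] -2.6 4.53
[-3.71, 0.35, -2.58] -2.6 4.53
[-3.72, 0.17, -2.58] -2.6 4.53
[-3.73, 0.0, -2.58] -2.6 4.53
[-3.72, -0.17, -2.58] -2.6 4.53
136 [ -1.5 -56.9  58.5]
142 [ -1.5 -52.7  58.6]
148 [ -1.3 -61.4 -18.9]
154 [ -1.3 -59.2 -21.4]
160 [ -1.3 -56.9 -22.6]
166 [ -1.3 -53.3 -18.7]
172 [ -1.3 -50.6 -18.8]
178 [ -1.3 -48.7 -22.1]
184 [ -1.3 -46.2 -22.9]
190 [ -1.3 -42.1 -18.8]
196 [ -1.3 -39.3 -19.1]
202 [ -1.3 -37.6 -22.5]
208 [ -1.3 -33.1 -18.7]
214 [ -1.3 -29.9 -18.3]
220 [ -1.3 -27.9 -20.8]
226 [ -1.3 -25.6 -22.5]
232 [ -1.3 -22.  -21.4]
238 [ -1.3 -20.3 -24.2]
244 [ -1.3 -17.  -23.9]
250 [ -1.3 -14.  -24.1]
256 [ -1.3 -10.6 -24. ]
262 [ -1.3  -7.4 -24.1]
268 [ -1.3  -3.9 -23.7]
274 [ -1.3  -0.8 -24.2]
280 [ -1.3   2.9 -23.8]
286 [ -1.3   6.3 -24. ]
292 [ -1.3  10.1 -23.7]
298 [ -1.3  13.6 -23.9]
304 [ -1.3  17.4 -23.7]
310 [ -1.3  22.3 -22.3]
316 [ -1.3  29.6 -18.5]
322 [ -1.3  30.9 -21.4]
328 [ -1.3  36.2 -20.1]
334 [ -1.3  40.6 -19.7]
340 [ -1.3  42.3 -22.2]
346 [ -1.1 -10.7 -75.9]
```

>>> step_arm(
  steps=[
    {"dp": [-1.5, 0.5, -5.0], "twist": -2.6, "hand": 1},
    {"dp": [-3.0, 0.8, -4.0], "twist": -2.6, "hand": 1},
    {"dp": [-4.2, 0.8, -3.0], "twist": -2.6, "hand": 1},
    {"dp": [-4.5, 0.6, -3.0], "twist": -2.6, "hand": 1},
    {"dp": [-4.5, 0.4, -2.5], "twist": -2.6, "hand": 1},
    {"dp": [-4.5, 0.2, -2.0], "twist": -2.6, "hand": 1},
    {"dp": [-4.2, 0, -1.0], "twist": -2.6, "hand": 1},
    {"dp": [-3.0, -0.2, 0], "twist": -2.6, "hand": 1},
  ],
)

```text
time_s: 5.0
eef_pos: [0.5499, -0.0437, 0.2649]
orientation: [-0.677, 0.736, -0.0, 0.0]
ft_force: [0.5, -0.5, -2.8]
width: 0.271
```

```bash
python3 - <<'E'
from h import *
st()
vision.grab_frame('wrist')
for i in range(2): C=cam('wrist'); st(); p,d=vision.grab_frame('wrist')
save('w4',p);np.savez('w4.npz',p=p,d=d,K=C[0],R=C[1],o=C[2])
E
```

```text
t 5.0 p [ 0.5499 -0.0437  0.2649] ang -94.74 w 0.271 F [ 0.5 -0.5 -2.8] tilt [ 0.001 -0.    -1.   ]
t 5.05 p [ 0.55   -0.0408  0.2642] ang -94.57 w 0.267 F [-0.2  2.5 -2.7] tilt [ 0.     0.003 -1.   ]
t 5.1 p [ 0.5495 -0.0428  0.2637] ang -94.66 w 0.27 F [-0.3  0.3 -4. ] tilt [-0.001  0.001 -1.   ]
```

View pics/w4.png

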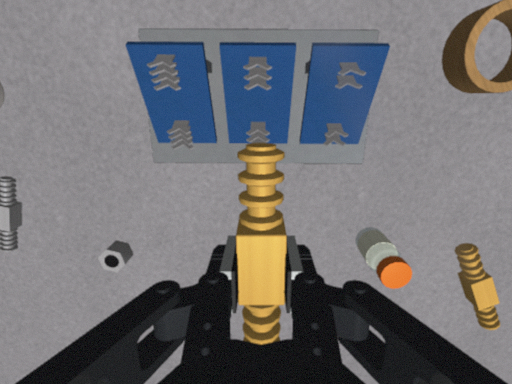

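```bash
cat > gauge.py <<'E'
from h import *
def fit(fn,seeds):
    z=np.load(fn);C=(z['K'],z['R'],z['o']);P=pts(z['d'],C);p=z['p'].astype(int)
    blue=(p[...,2]>p[...,0]+40)&(p[...,2]>p[...,1]+25)&(P[...,2]>.015)
    out={}
    for n,sd in seeds.items():
        m=blue&(abs(P[...,1]-sd[1])<.055)&(abs(P[...,0]-sd[0])<.09)
        n_,lab,stt,cen=cv2.connectedComponentsWithStats(m.astype(np.uint8))
        i=1+np.argmax([stt[j,4] for j in range(1,n_)]); m=lab==i
        Q=P[m]; 
        for _ in range(3):
            c=Q.mean(0); U,S,V=np.linalg.svd(Q-c,full_matrices=False); nn=V[2]*np.sign(V[2][2]); r=(Q-c)@nn; Q=Q[abs(r)<.003]
        c=Q.mean(0)
        ex=np.cross([0,1,0],nn);ex/=np.linalg.norm(ex);ey=np.cross(nn,ex)
        q=np.c_[(Q-c)@ex,(Q-c)@ey]*1000
        (cx,cy),wh,a=cv2.minAreaRect(q.astype(np.float32))
        cc=c+(cx*ex+cy*ey)/1000
        a=(a+45)%90-45
        x=ex*np.cos(np.radians(a))+ey*np.sin(np.radians(a))
        seat=cc+nn*.026
        out[n]=seat
        print(n,'seat',seat.round(4),'slope',np.degrees(np.arccos(nn[2])).round(1),'size',np.round(wh,1),'yaw',np.degrees(np.arctan2(x[1],x[0])).round(2),'n',len(Q))
    return out
S=dict(fine=(.62,.05),medium=(.614,-.045),coarse=(.605,-.138))
if __name__=='__main__':
    import sys; fit(sys.argv[1],S)
E
python3 gauge.py w4.npz
```

```text
fine seat [0.6243 0.0514 0.0778] slope 30.0 size [ 78.2 126.1] yaw -5.12 n 5438
medium seat [ 0.6162 -0.0434  0.0779] slope 30.0 size [ 77.5 125.9] yaw -4.95 n 5570
coarse seat [ 0.6078 -0.1379  0.0779] slope 30.0 size [ 78.6 126.4] yaw -4.89 n 5790
```

```bash
cat > plan.py <<'E'
from h import *
SEAT=dict(fine=np.array([.6243,.0514,.078]),medium=np.array([.6162,-.0434,.078]),coarse=np.array([.6078,-.1379,.078]))
YAW=-5.0; TO=dict(fine=52,medium=50.25,coarse=45)
gx=np.array([np.cos(np.radians(YAW)),np.sin(np.radians(YAW)),0])
def tcp(name,th,mid,up=0,along=0,ang=YAW-90):
    # stud centre when pivoting round the uppermost tooth at tilt th; mid = stud centre in tool frame (mm)
    L=TO[name]/1000; c,s=np.cos,np.sin; t=np.radians(th); f=np.radians(30)
    ctr=SEAT[name]+gx*(L*c(f)-L*c(t)+along/1000)+np.array([0,0,L*s(f)-L*s(t)+up/1000])
    a=np.radians(ang); X=np.array([c(a),s(a),0]); Z=np.array([0,0,-1.]); Y=np.cross(Z,X)
    return ctr-(X*mid[0]+Y*mid[1]+Z*mid[2])/1000
def goto(name,th,mid,up=0,along=0,ang=YAW-90):
    p=tcp(name,th,mid,up,along,ang); print('target',p.round(4)); go(p,ang)
E
python3 - <<'E'
from plan import *
M=(-1.3,-1.6,-12)
goto('medium',0,M,15)
for t in (0,10,20,30): print(t,tcp('medium',t,M).round(4))
E
```

```text
target [ 0.6078 -0.044   0.1061]
t 5.15 p [ 0.5492 -0.0441  0.2636] ang -94.76 w 0.27 F [-0.2 -0.3 -2.8] tilt [-0.002 -0.    -1.   ]
shift now-axes cm [-0.51 -5.86 15.73] norm 16.8 | twist 0.2 | in final axes [-0.53 -5.86 15.73]
0 [ 0.6078 -0.044   0.0911]
10 [ 0.6085 -0.044   0.0824]
20 [ 0.6108 -0.0442  0.0739]
30 [ 0.6145 -0.0446  0.066 ]
```

>>> step_arm(
  steps=[
    {"dp": [-0.2, -2.0, 3.0], "twist": 0.2, "hand": 1},
    {"dp": [-0.3, -2.4, 4.0], "twist": 0, "hand": 1},
    {"dp": [0, -1.2, 4.0], "twist": 0, "hand": 1},
    {"dp": [0, -0.3, 3.0], "twist": 0, "hand": 1},
    {"dp": [0, 0, 1.4], "twist": 0, "hand": 1},
    {"dp": [0, 0, 0.3], "twist": 0, "hand": 1},
    {"dp": [0, 0, 0], "twist": 0, "hand": 1},
    {"dp": [0, 0, 0], "twist": 0, "hand": 1},
  ],
)

```text
time_s: 6.15
eef_pos: [0.6097, -0.0457, 0.1102]
orientation: [-0.675, 0.738, -0.001, 0.001]
ft_force: [0.4, 0.7, -2.6]
width: 0.268
```

```bash
python3 - <<'E'
from plan import *
M=(-1.3,-1.6,-12)
goto('medium',0,M,15)
C=cam('wrist'); p,d=vision.grab_frame('wrist'); save('w5',p)
goto('medium',0,M,0)
np.savez('w5.npz',p=p,d=d,K=C[0],R=C[1],o=C[2])
p,d=vision.grab_frame('scene'); save('s5',cv2.resize(p[170:270,170:330],(800,500),interpolation=cv2.INTER_CUBIC))
E
python3 gauge.py w5.npz
```

```text
target [ 0.6078 -0.044   0.1061]
t 6.15 p [ 0.6097 -0.0457  0.1102] ang -95.09 w 0.268 F [ 0.4  0.7 -2.6] tilt [ 0.003 -0.001 -1.   ]
shift now-axes cm [-0.16  0.21  0.41] norm 0.48 | twist -0.1 | in final axes [-0.16  0.21  0.41]
target [ 0.6078 -0.044   0.0911]
t 6.2 p [ 0.6096 -0.0456  0.1101] ang -95.08 w 0.265 F [ 0.5  0.9 -2.3] tilt [ 0.003 -0.001 -1.   ]
shift now-axes cm [-0.15  0.21  1.89] norm 1.91 | twist -0.1 | in final axes [-0.15  0.2   1.89]
fine seat [0.6246 0.0518 0.0781] slope 30.0 size [ 79.6 125.9] yaw -5.22 n 10527
medium seat [ 0.6163 -0.0434  0.0781] slope 29.9 size [ 78.3 126.1] yaw -4.78 n 9389
coarse seat [ 0.608  -0.1382  0.0781] slope 29.9 size [ 79.4 126.2] yaw -4.85 n 11645
```

View pics/w5.png

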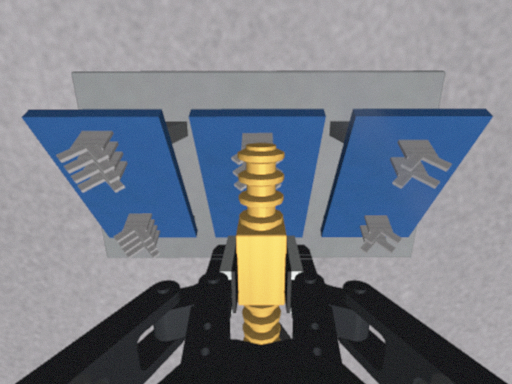

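View pics/s5.png

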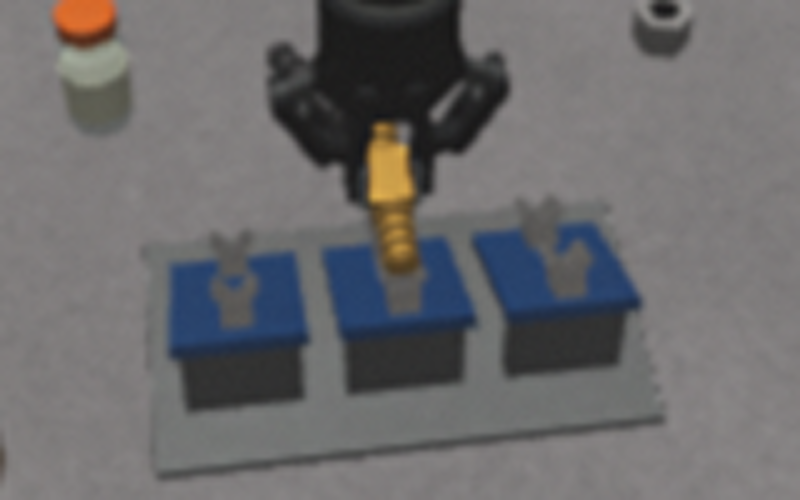

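>>> step_arm(
  steps=[
    {"dp": [-0.15, 0.2, 0.3], "twist": 0, "hand": 1},
    {"dp": [0, 0, 0.4], "twist": 0, "hand": 1},
    {"dp": [0, 0, 0.4], "twist": 0, "hand": 1},
    {"dp": [0, 0, 0.3], "twist": 0, "hand": 1},
    {"dp": [0, 0, 0.3], "twist": 0, "hand": 1},
    {"dp": [0, 0, 0.1], "twist": 0, "hand": 1},
    {"dp": [0, 0, 0], "twist": 0, "hand": 1},
    {"dp": [0, 0, 0], "twist": 0, "hand": 1},
  ],
)

```text
time_s: 7.25
eef_pos: [0.6088, -0.0441, 0.0919]
orientation: [-0.675, 0.738, -0.002, 0.002]
ft_force: [5.5, -0.0, 1.9]
width: 0.27
```

```bash
python3 - <<'E'
from plan import *
M=(-1.3,-1.6,-12)
goto('medium',0,M,0)
C=cam('wrist'); p,d=vision.grab_frame('wrist'); save('w6',p[80:330,130:400])
goto('medium',10,M,0)
E
```

```text
target [ 0.6078 -0.044   0.0911]
t 7.25 p [ 0.6088 -0.0441  0.0919] ang -95.09 w 0.27 F [ 5.5 -0.   1.9] tilt [ 0.005 -0.001 -1.   ]
shift now-axes cm [-0.    0.11  0.08] norm 0.13 | twist -0.1 | in final axes [-0.    0.11  0.08]
target [ 0.6085 -0.044   0.0824]
t 7.3 p [ 0.6088 -0.044   0.0919] ang -95.09 w 0.265 F [ 5.1 -1.1  2.8] tilt [ 0.005 -0.001 -1.   ]
shift now-axes cm [0.01 0.03 0.95] norm 0.95 | twist -0.1 | in final axes [0.   0.03 0.95]
```

View pics/w6.png

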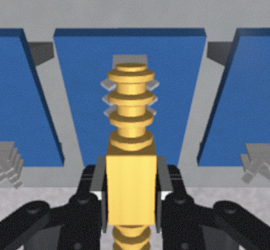

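>>> step_arm(
  steps=[
    {"dp": [0, 0.0, 0.3], "twist": 0, "hand": 1},
    {"dp": [0, 0.0, 0.3], "twist": 0, "hand": 1},
    {"dp": [0, 0, 0.35], "twist": 0, "hand": 1},
    {"dp": [0, -0.1, 0.3], "twist": 0, "hand": 1},
    {"dp": [0, -0.1, 0.3], "twist": 0, "hand": 1},
    {"dp": [0, 0, 0.25], "twist": 0, "hand": 1},
    {"dp": [0, 0, 0], "twist": 0, "hand": 1},
    {"dp": [0, 0, 0], "twist": 0, "hand": 1},
  ],
)

```text
time_s: 8.3
eef_pos: [0.608, -0.0435, 0.0731]
orientation: [-0.675, 0.738, 0.001, -0.001]
ft_force: [-2.4, 1.6, 8.1]
width: 0.267
```

```bash
python3 - <<'E'
from plan import *
M=(-1.3,-1.6,-12)
goto('medium',20,M,0)
C=cam('wrist'); p,d=vision.grab_frame('wrist'); save('w7',cv2.resize(p[80:330,130:400],None,fx=2,fy=2));np.savez('w7.npz',p=p,d=d,K=C[0],R=C[1],o=C[2])
goto('medium',30,M,0)
p,d=vision.grab_frame('scene'); save('s7',cv2.resize(p[170:270,170:330],(800,500),interpolation=cv2.INTER_CUBIC))
E
```

```text
target [ 0.6108 -0.0442  0.0739]
t 8.3 p [ 0.608  -0.0435  0.0731] ang -95.07 w 0.267 F [-2.4  1.6  8.1] tilt [-0.003  0.001 -1.   ]
shift now-axes cm [ 0.05 -0.29 -0.09] norm 0.31 | twist -0.1 | in final axes [ 0.05 -0.29 -0.09]
target [ 0.6145 -0.0446  0.066 ]
t 8.35 p [ 0.608  -0.0435  0.0731] ang -95.06 w 0.27 F [-3.2  1.6  7.8] tilt [-0.003  0.001 -1.   ]
shift now-axes cm [ 0.05 -0.66  0.71] norm 0.97 | twist -0.1 | in final axes [ 0.05 -0.66  0.71]
```

View pics/w7.png

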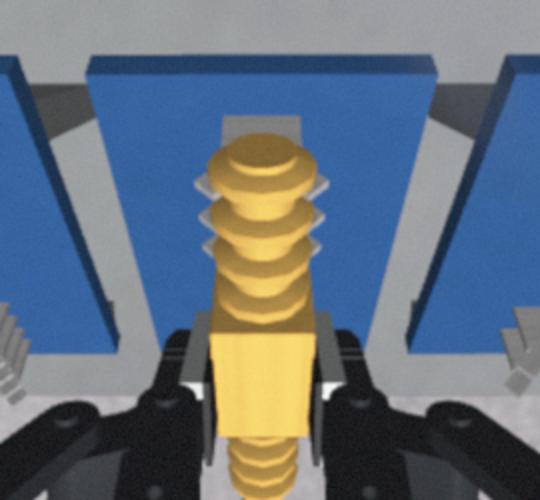

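View pics/s7.png

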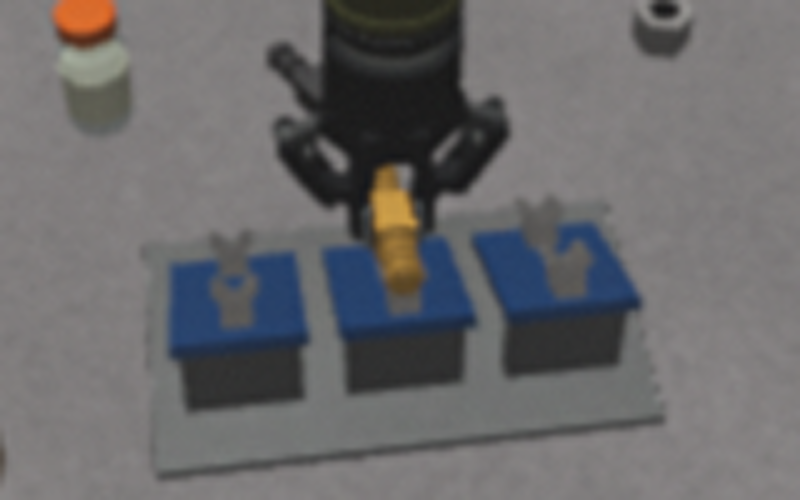

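```bash
cat >> plan.py <<'E'
def meas(d):
    """stud pose in tool frame from the collar's top face and the crest line; mm, deg"""
    k=vision.calibration('wrist');H=k['hand_eye'];K=k['mtx']
    v,u=np.mgrid[:384,:512];P=(np.stack([(u-K[0,2])/K[0,0]*d,(v-K[1,2])/K[1,1]*d,d],-1)@H[:3,:3].T+H[:3,3])*1000
    col=P[:,258:266].mean(1); ok=(col[:,2]>-60)&(col[:,2]<5)&(np.arange(384)>100)
    m=ok&(abs(col[:,1])<14); y,z=col[m,1],col[m,2]
    for _ in range(3):
        A=np.polyfit(y,z,1); r=z-np.polyval(A,y); g=abs(r)<1; y,z=y[g],z[g]
    th=np.arctan(-A[0])*-1  # rise towards -y (camera side): z more negative -> slope positive
    a=np.array([np.cos(th),np.sin(th)]); # dir (y,z) along stud
    nrm=np.array([-np.sin(th),np.cos(th)]); nrm*=np.sign(-nrm[1])
    top=np.array([0,np.polyval(A,0)]); s=(col[:,1:]-top)@a; h=(col[:,1:]-top)@nrm
    face=ok&(abs(h)<1)&(abs(s)<45); 
    # longest contiguous run
    idx=np.where(face)[0]; runs=np.split(idx,np.where(np.diff(idx)>1)[0]+1); run=max(runs,key=len)
    s0,s1=sorted((s[run[0]],s[run[-1]])); sm=(s0+s1)/2
    x=np.median(P[run[len(run)//2],258:266,0])
    mid=top+a*sm-nrm*12
    print('tilt',np.degrees(th).round(2),'collar len',round(s1-s0,1),'mid(tool)',mid.round(2))
    return s,h,ok,np.degrees(th),mid
E
python3 - <<'E'
from plan import *
for f in ('w3.npz','w5.npz','w7.npz'): s,h,ok,_,_=meas(np.load(f)['d'])
E
```

```text
tilt -0.09 collar len 13.4 mid(tool) [-15.63 -11.84]
tilt -0.26 collar len 32.5 mid(tool) [  0.66 -11.85]
tilt 18.22 collar len 24.8 mid(tool) [  0.74 -11.78]
```

```bash
cat >> plan.py <<'E'
GEO=dict(fine=(8,5,1.6,4),medium=(10.5,4,2.6,6),coarse=(14,3,4.2,9.6))
def prof(name,s):
    p,n,wc,wr=GEO[name]; s=abs(s); h=np.full_like(s,-5.)
    for i in range(n):
        t=abs(s-24-p*i); h=np.maximum(h,np.clip(-1-4*(t-wc/2)/((wr-wc)/2),-5,-1))
    h=np.where(s<20,0,h); return h
def meas2(name,d):
    s,h,ok,th,_=meas(d)
    best=min(((np.abs(h[m]-prof(name,s[m]-o)).clip(0,3).mean(),o) for o in np.arange(-8,8,.1) for m in [ok&(abs(s-o)<61)&(abs(h+2.5)<5)]),key=lambda t:t[0])
    k=np.radians(th); 
    return best,th
E
python3 - <<'E'
from plan import *
for f in ('w3.npz','w5.npz','w7.npz'): print(meas2('medium',np.load(f)['d']))
E
```

```text
tilt -0.09 collar len 13.4 mid(tool) [-15.63 -11.84]
((np.float64(0.2983735429804002), np.float64(-2.100000000000021)), np.float64(-0.08971193053721237))
tilt -0.26 collar len 32.5 mid(tool) [  0.66 -11.85]
((np.float64(0.29630277934920723), np.float64(-2.2000000000000206)), np.float64(-0.25860839702732163))
tilt 18.22 collar len 24.8 mid(tool) [  0.74 -11.78]
((np.float64(0.45477019342368685), np.float64(-1.1000000000000245)), np.float64(18.218740283066904))
```

```bash
cat >> plan.py <<'E'
def midtool(name,d):
    (e,o),th=meas2(name,d); s,h,ok,_,_=meas(d)
    k=vision.calibration('wrist')
    # top at y=0
    import io
    return e,o,th
E
python3 - <<'E'
from plan import *
M=(-1.3,-5.6,-12.9)
goto('medium',30,M,0)
E
```

```text
target [ 0.6105 -0.0442  0.0651]
t 8.4 p [ 0.608  -0.0435  0.0731] ang -95.06 w 0.267 F [-2.5  1.8  7.5] tilt [-0.003  0.001 -1.   ]
shift now-axes cm [ 0.05 -0.26  0.8 ] norm 0.84 | twist -0.1 | in final axes [ 0.05 -0.26  0.8 ]
```

>>> step_arm(
  steps=[
    {"dp": [0, -0.05, 0.2], "twist": 0, "hand": 1},
    {"dp": [0, -0.1, 0.2], "twist": 0, "hand": 1},
    {"dp": [0, -0.05, 0.2], "twist": 0, "hand": 1},
    {"dp": [0, -0.05, 0.1], "twist": 0, "hand": 1},
    {"dp": [0, 0, 0.1], "twist": 0, "hand": 1},
    {"dp": [0, 0, 0], "twist": 0, "hand": 1},
    {"dp": [0, 0, 0], "twist": 0, "hand": 1},
    {"dp": [0, 0, 0], "twist": 0, "hand": 1},
  ],
)

```text
time_s: 9.4
eef_pos: [0.6097, -0.0436, 0.065]
orientation: [-0.675, 0.738, 0.002, -0.001]
ft_force: [-7.5, 1.1, 9.6]
width: 0.269
```

```bash
cat >> plan.py <<'E'
def wmeas(name,tag):
    S,Rm,a=st(); p,d=vision.grab_frame('wrist'); save(tag,cv2.resize(p[80:330,130:400],None,fx=2,fy=2)); np.savez(tag+'.npz',p=p,d=d)
    (e,o),th=meas2(name,d)
    k=vision.calibration('wrist');H=k['hand_eye'];K=k['mtx']
    v,u=np.mgrid[:384,:512];P=(np.stack([(u-K[0,2])/K[0,0]*d,(v-K[1,2])/K[1,1]*d,d],-1)@H[:3,:3].T+H[:3,3])*1000
    col=P[:,258:266].mean(1); m=(col[:,2]>-60)&(col[:,2]<5)&(abs(col[:,1])<14)&(np.arange(384)>100)
    y,z=col[m,1],col[m,2]
    for _ in range(3):
        A=np.polyfit(y,z,1); g=abs(z-np.polyval(A,y))<1; y,z=y[g],z[g]
    t=np.radians(th); mid=np.array([0,A[1]])+o*np.array([np.cos(t),np.sin(t)])-12*np.array([np.sin(t),-np.cos(t)])
    xs=np.where(np.abs(P[250:285,:,2]-(P[250:285,262:263,2]))<2)[1]
    M=np.array([-1.3,*mid]); W=Rm@(M/1000)+S['eef_pos']; dl=(W-SEAT[name])*1000
    gy=np.array([-gx[1],gx[0],0])
    print('fit',round(e,2),'tilt',round(th,2),'M',M.round(2),'| stud mid minus seat: along',(dl@gx).round(2),'across',(dl@gy).round(2),'z',dl[2].round(2))
E
python3 - <<'E'
from plan import *
wmeas('medium','w8')
p,d=vision.grab_frame('scene'); save('s8',cv2.resize(p[170:270,170:330],(800,500),interpolation=cv2.INTER_CUBIC))
E
```

```text
t 9.4 p [ 0.6097 -0.0436  0.065 ] ang -95.07 w 0.269 F [-7.5  1.1  9.6] tilt [-0.005  0.001 -1.   ]
tilt 27.54 collar len 36.2 mid(tool) [ -5.04 -14.39]
fit 0.4 tilt 27.54 M [ -1.3   -5.46 -14.61] | stud mid minus seat: along -0.94 across 0.54 z 1.54
```

View pics/w8.png

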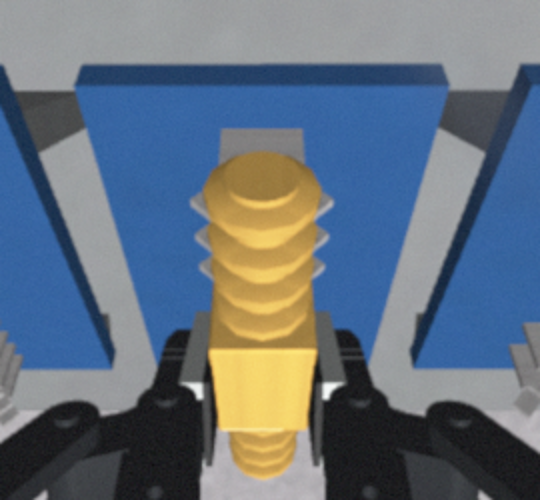

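>>> step_arm(
  steps=[
    {"dp": [0, -0.05, 0.1], "twist": 0, "hand": 1},
    {"dp": [0, -0.05, 0.1], "twist": 0, "hand": 1},
    {"dp": [0, 0, 0.1], "twist": 0, "hand": 1},
    {"dp": [0, 0, 0], "twist": 0, "hand": 1},
    {"dp": [0, 0, 0], "twist": 0, "hand": 0.7},
    {"dp": [0, 0, 0], "twist": 0, "hand": 0.65},
    {"dp": [0, 0, 0], "twist": 0, "hand": 0.6},
    {"dp": [0, 0, 0], "twist": 0, "hand": 0.55},
  ],
)

```text
time_s: 10.5
eef_pos: [0.612, -0.0443, 0.0608]
orientation: [-0.675, 0.738, 0.0, -0.0]
ft_force: [-0.3, -0.1, -1.4]
width: 0.451
```

```bash
python3 - <<'E'
from plan import *
wmeas('medium','w9')
E
```

```text
t 10.5 p [ 0.612  -0.0443  0.0608] ang -95.09 w 0.451 F [-0.3 -0.1 -1.4] tilt [-0.001  0.    -1.   ]
tilt 30.27 collar len 40.2 mid(tool) [ -3.79 -17.13]
fit 0.52 tilt 30.27 M [ -1.3   -3.63 -17.04] | stud mid minus seat: along -0.45 across 0.07 z -0.16
```

View pics/w9.png

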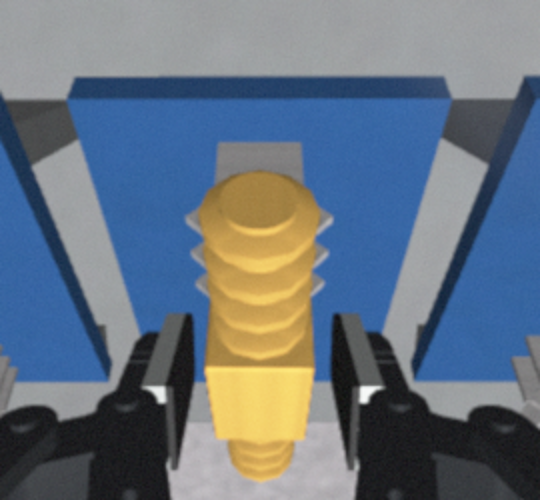

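```bash
python3 - <<'E'
from plan import *
C=cam('top')
print('jar top',onplane((321,213),.1,C)); print('nut',onplane((203,214),.03,C))
z=np.load('w4.npz');P=pts(z['d'],(z['K'],z['R'],z['o'])); print('jar w4',P[272,395])
rows([.40,-.066,.20],-63.4)
E
```

```text
jar top [ 0.40088306 -0.19991699  0.1       ]
nut [0.41578988 0.19445345 0.03      ]
jar w4 [ 0.41208231 -0.19931237  0.10087431]
t 10.55 p [ 0.6121 -0.0442  0.061 ] ang -95.09 w 0.45 F [-0.   0.6 -0.3] tilt [-0.001  0.    -1.   ]
[0.51, 2.62, -1.74] -4.0 3.18
[0.32, 2.65, -1.74] -4.0 3.18
[0.14, 2.66, -1.74] -4.0 3.18
[-0.04, 2.67, -1.74] -4.0 3.18
[-0.23, 2.66, -1.74] -4.0 3.18
[-0.41, 2.64, -1.74] -4.0 3.18
[-0.59, 2.6, -1.74] -4.0 3.18
[-0.77, 2.55, -1.74] -4.0 3.18
```

>>> step_arm(
  steps=[
    {"dp": [0, 0, -3.5], "twist": 0, "hand": 0.5},
    {"dp": [0, 0, -5.5], "twist": 0, "hand": 0.3},
    {"dp": [0.6, 3.2, -3.5], "twist": -5.3, "hand": 0},
    {"dp": [0.3, 4.0, -1.2], "twist": -5.3, "hand": 0},
    {"dp": [0, 4.2, 0], "twist": -5.3, "hand": 0},
    {"dp": [-0.4, 4.0, 0], "twist": -5.3, "hand": 0},
    {"dp": [-0.8, 3.8, 0], "twist": -5.3, "hand": 0},
    {"dp": [-0.8, 2.0, 0], "twist": -5.2, "hand": 0},
  ],
)

```text
time_s: 11.55
eef_pos: [0.3963, -0.0609, 0.1981]
orientation: [0.852, -0.524, 0.0, 0.0]
ft_force: [-0.2, -0.4, -0.3]
width: 1.004
```

```bash
cat >> plan.py <<'E'
def find(name,q,tag):
    vision.grab_frame('wrist'); st(); C=cam('wrist'); p,d=vision.grab_frame('wrist'); save(tag,p); np.savez(tag+'.npz',p=p,d=d,K=C[0],R=C[1],o=C[2])
    r=axis_at(pts(d,C),q,.068,.008); print(r); a=r['ang']; opts=[(a+90+180)%360-180,(a-90+180)%360-180]; print(opts)
    return r,min(opts,key=lambda t:abs(t+90))
E
python3 - <<'E'
from plan import *
r,a=find('coarse',(.434,-.05),'w10'); go([*r['mid'],.002],a)
E
```

```text
t 11.6 p [ 0.395  -0.0607  0.1979] ang -63.14 w 1.004 F [ 1.1 -0.2 -1.2] tilt [-0.001 -0.    -1.   ]
{'n': 1917, 'mid': array([ 0.4344, -0.0499]), 'len': np.float64(0.1193), 'wid': np.float64(0.0235), 'ang': np.float64(-154.1), 'zmax': np.float64(0.0262)}
[np.float64(-64.1), np.float64(115.89999999999998)]
t 11.65 p [ 0.3966 -0.0608  0.1982] ang -63.43 w 0.996 F [-0.6  0.  -0.2] tilt [ 0.001 -0.    -1.   ]
shift now-axes cm [ 0.7  -3.86 19.63] norm 20.01 | twist 0.7 | in final axes [ 0.66 -3.87 19.63]
```

View pics/w10.png

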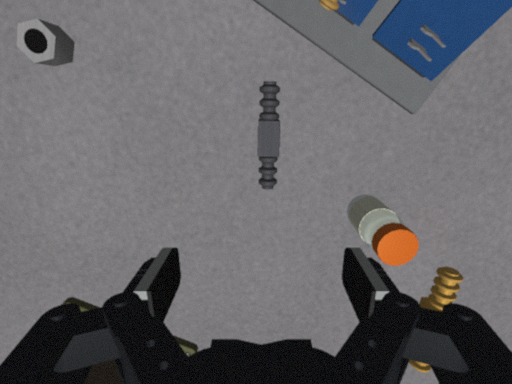

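>>> step_arm(
  steps=[
    {"dp": [0.3, -2.0, 4.0], "twist": 0.7, "hand": 0},
    {"dp": [0.35, -1.9, 5.0], "twist": 0, "hand": 0},
    {"dp": [0, 0, 5.0], "twist": 0, "hand": 0},
    {"dp": [0, 0, 3.6], "twist": 0, "hand": 0},
    {"dp": [0, 0, 1.6], "twist": 0, "hand": 0},
    {"dp": [0, 0, 0.4], "twist": 0, "hand": 0.3},
    {"dp": [0, 0, 0], "twist": 0, "hand": 0.5},
    {"dp": [0, 0, 0], "twist": 0, "hand": 0.6},
  ],
)

```text
time_s: 12.65
eef_pos: [0.4371, -0.0498, 0.0039]
orientation: [0.848, -0.531, 0.002, -0.001]
ft_force: [-0.9, 0.4, 0.7]
width: 0.403
```

```bash
python3 - <<'E'
from plan import *
go([.4344,-.0499,.002],-64.1)
E
```

```text
t 12.65 p [ 0.4371 -0.0498  0.0039] ang -64.1 w 0.403 F [-0.9  0.4  0.7] tilt [ 0.003 -0.001 -1.   ]
shift now-axes cm [-0.11  0.25  0.19] norm 0.33 | twist 0.0 | in final axes [-0.11  0.25  0.19]
```

>>> step_arm(
  steps=[
    {"dp": [-0.1, 0.2, 0.15], "twist": 0, "hand": 0.65},
    {"dp": [0, 0, 0], "twist": 0, "hand": 1},
    {"dp": [0, 0, 0], "twist": 0, "hand": 1},
    {"dp": [0, 0, 0], "twist": 0, "hand": 1},
    {"dp": [0, 0, -3], "twist": 0, "hand": 1},
    {"dp": [0, 0, -5], "twist": 0, "hand": 1},
    {"dp": [0, 0, -5], "twist": 0, "hand": 1},
    {"dp": [0, 0, -2], "twist": 0, "hand": 1},
  ],
)

```text
time_s: 13.65
eef_pos: [0.4346, -0.0497, 0.1538]
orientation: [0.848, -0.531, 0.002, -0.001]
ft_force: [0.0, -0.3, -2.7]
width: 0.267
```

```bash
python3 - <<'E'
from plan import *
wmeas('coarse','w11')
E
```

```text
t 13.65 p [ 0.4346 -0.0497  0.1538] ang -64.09 w 0.267 F [ 0.  -0.3 -2.7] tilt [ 0.005 -0.001 -1.   ]
tilt -0.85 collar len 32.6 mid(tool) [  3.01 -10.86]
fit 0.4 tilt -0.85 M [ -1.3   -0.02 -10.82] | stud mid minus seat: along -180.93 across 73.95 z 86.58
```

View pics/w11.png

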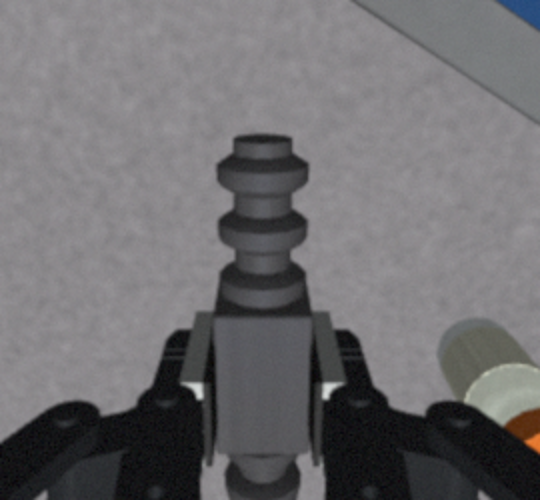

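```bash
python3 - <<'E'
from plan import *
M=(-1.3,0,-10.8)
p=tcp('coarse',0,M,12); print(p); rows(p+[0,0,.04],-95)
E
```

```text
[ 0.60168078 -0.1386696   0.1017    ]
t 13.7 p [ 0.4355 -0.0498  0.1554] ang -64.09 w 0.265 F [ 1.9  0.7 -0.8] tilt [ 0.007 -0.002 -1.   ]
[1.91, -1.38, 0.19] 3.9 2.36
[1.81, -1.51, 0.19] 3.9 2.36
[1.7, -1.63, 0.19] 3.9 2.36
[1.59, -1.74, 0.19] 3.9 2.36
[1.47, -1.84, 0.19] 3.9 2.36
[1.34, -1.93, 0.19] 3.9 2.36
[1.21, -2.02, 0.19] 3.9 2.36
[1.07, -2.1, 0.19] 3.9 2.36
```

>>> step_arm(
  steps=[
    {"dp": [2.2, -1.6, 0], "twist": 5.1, "hand": 1},
    {"dp": [2.6, -2.4, 0], "twist": 5.1, "hand": 1},
    {"dp": [2.9, -3.1, 0], "twist": 5.1, "hand": 1},
    {"dp": [2.6, -3.2, 0.4], "twist": 5.2, "hand": 1},
    {"dp": [1.4, -2.3, 1.4], "twist": 5.2, "hand": 1},
    {"dp": [0.5, -1.6, 1.8], "twist": 5.2, "hand": 1},
    {"dp": [0, 0, 1.4], "twist": 0, "hand": 1},
    {"dp": [0, 0, 0.3], "twist": 0, "hand": 1},
  ],
)

```text
time_s: 14.7
eef_pos: [0.6016, -0.1333, 0.0953]
orientation: [-0.676, 0.737, 0.002, -0.001]
ft_force: [-0.5, 0.5, -2.2]
width: 0.27
```

```bash
python3 - <<'E'
from plan import *
M=(-1.3,0,-10.8)
vision.grab_frame('wrist')
goto('coarse',0,M,12)
wmeas('coarse','w12')
goto('coarse',0,M,12)
E
```

```text
target [ 0.6017 -0.1387  0.1017]
t 14.75 p [ 0.6018 -0.1333  0.096 ] ang -94.92 w 0.27 F [-0.   0.3 -3.3] tilt [-0.003  0.001 -1.   ]
shift now-axes cm [ 0.54 -0.03 -0.57] norm 0.78 | twist 0.1 | in final axes [ 0.54 -0.04 -0.57]
t 14.75 p [ 0.6018 -0.1333  0.096 ] ang -94.92 w 0.27 F [-0.   0.3 -3.3] tilt [-0.003  0.001 -1.   ]
tilt -0.07 collar len 17.2 mid(tool) [ -3.79 -10.65]
fit 0.27 tilt -0.07 M [ -1.3    0.11 -10.66] | stud mid minus seat: along -6.48 across 5.35 z 28.63
target [ 0.6017 -0.1387  0.1017]
t 14.8 p [ 0.6022 -0.1334  0.0969] ang -94.94 w 0.268 F [ 0.1 -0.4 -2.2] tilt [-0.002  0.001 -1.   ]
shift now-axes cm [ 0.53  0.   -0.48] norm 0.71 | twist 0.1 | in final axes [ 0.53  0.   -0.48]
```

View pics/w12.png

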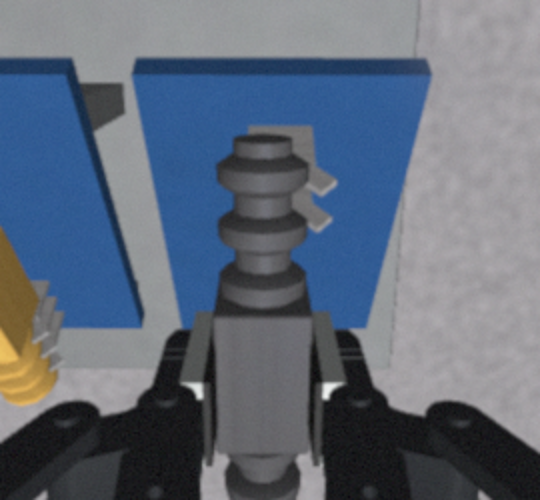

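```bash
python3 - <<'E'
from plan import *
p0=None
for t in (0,10,20,30):
    r=np.radians(t); p=tcp('coarse',t,(-1.3,0.1-8.2*np.sin(r),-19+8.3*np.cos(r)))
    print(t,p.round(4), ((p-p0)@gx*1000).round(2) if p0 is not None else '', ((p-p0)[2]*1000).round(2) if p0 is not None else ''); p0=p
E
```

```text
0 [ 0.6018 -0.1387  0.0898]  
10 [ 0.601  -0.1386  0.0819] -0.74 -7.94
20 [ 0.6017 -0.1387  0.0739] 0.65 -7.95
30 [ 0.6037 -0.1388  0.0662] 2.02 -7.72
```

>>> step_arm(
  steps=[
    {"dp": [0.3, 0, -0.3], "twist": 0, "hand": 1},
    {"dp": [0.23, 0, 0], "twist": 0, "hand": 1},
    {"dp": [0, 0, 0], "twist": 0, "hand": 1},
    {"dp": [0, 0, 0.4], "twist": 0, "hand": 1},
    {"dp": [0, 0, 0.4], "twist": 0, "hand": 1},
    {"dp": [0, 0, 0.3], "twist": 0, "hand": 1},
    {"dp": [0, 0.05, 0.3], "twist": 0, "hand": 1},
    {"dp": [0, 0, 0.2], "twist": 0, "hand": 1},
  ],
)

```text
time_s: 15.8
eef_pos: [0.6039, -0.1389, 0.0885]
orientation: [-0.676, 0.737, -0.001, 0.001]
ft_force: [-7.7, 5.1, 12.7]
width: 0.265
```

```bash
python3 - <<'E'
from plan import *
vision.grab_frame('wrist')
wmeas('coarse','w13')
go([.6017,-.1387,.0739],-95)
E
```

```text
t 15.85 p [ 0.6039 -0.1389  0.0882] ang -94.96 w 0.269 F [-4.2  3.6 12.9] tilt [ 0.003  0.    -1.   ]
tilt 1.39 collar len 33.3 mid(tool) [  2.21 -10.69]
fit 0.26 tilt 1.39 M [-1.300e+00  1.000e-02 -1.074e+01] | stud mid minus seat: along -3.82 across 0.01 z 20.95
t 15.9 p [ 0.604  -0.1388  0.0883] ang -94.95 w 0.267 F [-5.   4.2 11.7] tilt [ 0.003  0.    -1.   ]
shift now-axes cm [0.01 0.23 1.44] norm 1.45 | twist 0.1 | in final axes [0.01 0.23 1.44]
```

View pics/w13.png

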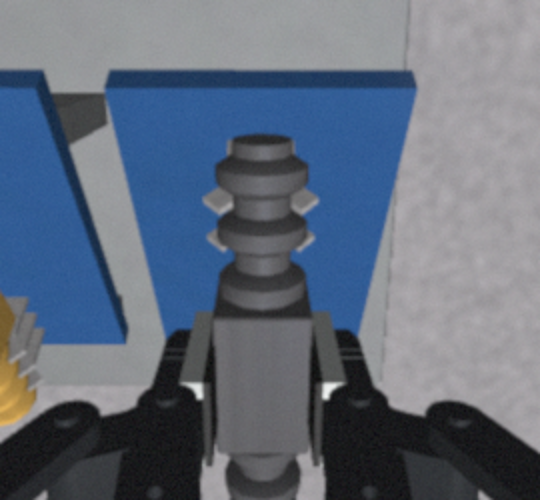

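>>> step_arm(
  steps=[
    {"dp": [0, 0.2, 0.1], "twist": 0, "hand": 1},
    {"dp": [0, 0.1, 0.25], "twist": 0, "hand": 1},
    {"dp": [0, 0, 0.25], "twist": 0, "hand": 1},
    {"dp": [0, 0, 0.25], "twist": 0, "hand": 1},
    {"dp": [0, 0, 0.25], "twist": 0, "hand": 1},
    {"dp": [0, -0.05, 0.25], "twist": 0, "hand": 1},
    {"dp": [0, 0, 0], "twist": 0, "hand": 1},
    {"dp": [0, 0, 0], "twist": 0, "hand": 1},
  ],
)

```text
time_s: 16.9
eef_pos: [0.6021, -0.1387, 0.0749]
orientation: [-0.676, 0.737, -0.002, 0.002]
ft_force: [-4.5, 3.9, 10.4]
width: 0.264
```

```bash
python3 - <<'E'
from plan import *
wmeas('coarse','w14')
E
```

```text
t 16.9 p [ 0.6021 -0.1387  0.0749] ang -94.95 w 0.264 F [-4.5  3.9 10.4] tilt [ 0.005 -0.    -1.   ]
tilt 16.86 collar len 38.9 mid(tool) [ -3.27 -12.03]
fit 0.31 tilt 16.86 M [ -1.3   -2.52 -11.81] | stud mid minus seat: along -3.16 across 0.05 z 8.75
```

View pics/w14.png

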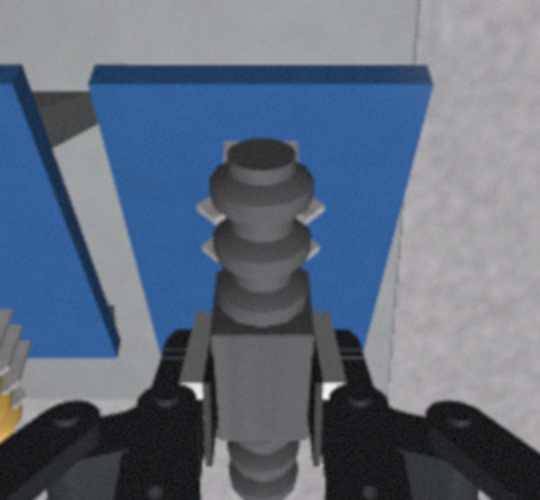

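>>> step_arm(
  steps=[
    {"dp": [0, 0, 0.25], "twist": 0, "hand": 1},
    {"dp": [0, -0.05, 0.25], "twist": 0, "hand": 1},
    {"dp": [0, -0.05, 0.25], "twist": 0, "hand": 1},
    {"dp": [0, -0.05, 0.25], "twist": 0, "hand": 1},
    {"dp": [0, 0, 0.2], "twist": 0, "hand": 1},
    {"dp": [0, 0, 0], "twist": 0, "hand": 1},
    {"dp": [0, 0, 0], "twist": 0, "hand": 1},
    {"dp": [0, 0, 0], "twist": 0, "hand": 1},
  ],
)

```text
time_s: 17.95
eef_pos: [0.6034, -0.1386, 0.0645]
orientation: [-0.676, 0.737, -0.001, 0.001]
ft_force: [-11.0, 5.6, 19.7]
width: 0.266
```

```bash
python3 - <<'E'
from plan import *
wmeas('coarse','w15')
E
```

```text
t 17.95 p [ 0.6034 -0.1386  0.0645] ang -94.95 w 0.266 F [-11.    5.6  19.7] tilt [ 0.004  0.    -1.   ]
tilt 29.01 collar len 33.1 mid(tool) [ -7.68 -15.15]
fit 0.33 tilt 29.01 M [ -1.3   -4.16 -13.2 ] | stud mid minus seat: along -0.23 across 0.18 z -0.32
```

Nearly home; release.

>>> step_arm(
  steps=[
    {"dp": [0, 0, 0], "twist": 0, "hand": 0.72},
    {"dp": [0, 0, 0], "twist": 0, "hand": 0.7},
    {"dp": [0, 0, 0], "twist": 0, "hand": 0.65},
    {"dp": [0, 0, 0], "twist": 0, "hand": 0.6},
    {"dp": [0, 0, 0], "twist": 0, "hand": 0.55},
    {"dp": [0, 0, 0], "twist": 0, "hand": 0.5},
    {"dp": [0, 0, 0], "twist": 0, "hand": 0.45},
    {"dp": [0, 0, -1], "twist": 0, "hand": 0.45},
  ],
)

```text
time_s: 19.0
eef_pos: [0.6006, -0.1388, 0.0687]
orientation: [-0.676, 0.737, 0.001, -0.001]
ft_force: [0.8, -0.6, -0.2]
width: 0.549
```

```bash
python3 - <<'E'
from plan import *
vision.grab_frame('wrist')
wmeas('coarse','w16')
rows([.46,.325,.20],-105)
E
```

```text
t 19.05 p [ 0.602  -0.1393  0.0711] ang -94.99 w 0.554 F [ 0.4 -1.   1.5] tilt [ 0.002 -0.001 -1.   ]
tilt 30.03 collar len 34.7 mid(tool) [-7.53 -8.01]
fit 0.36 tilt 30.03 M [-1.3  -4.97 -6.53] | stud mid minus seat: along -0.67 across -0.55 z -0.4
t 19.1 p [ 0.6025 -0.1394  0.0711] ang -94.98 w 0.547 F [ 0.1 -0.3  0.9] tilt [ 0.003 -0.001 -1.   ]
[-5.63, 2.27, -1.62] 1.3 6.28
[-5.58, 2.4, -1.62] 1.3 6.28
[-5.52, 2.52, -1.62] 1.3 6.28
[-5.47, 2.64, -1.62] 1.3 6.28
[-5.41, 2.76, -1.62] 1.3 6.28
[-5.35, 2.87, -1.62] 1.3 6.28
[-5.28, 2.99, -1.62] 1.3 6.28
[-5.21, 3.1, -1.62] 1.3 6.28
```

View pics/w16.png

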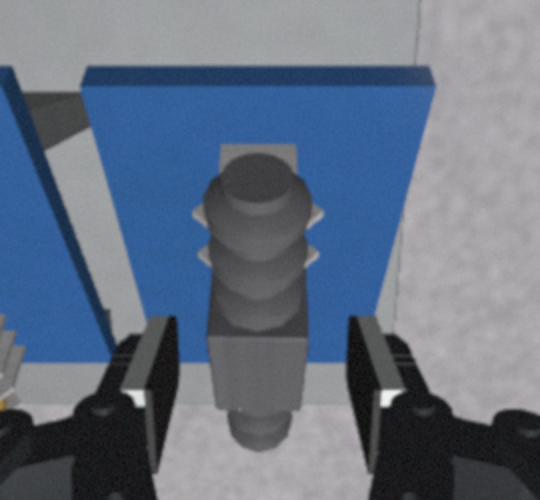

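```bash
python3 - <<'E'
from plan import *
C=cam('top'); print(onplane((160,133),.16,C), onplane((115,170),.06,C))
P=pts(np.load('scene0.npy'),cam('scene')); print(P[196,378],P[187,403])
print(axis_at(P,(.5,.345),.065,.012))
E
```

```text
[0.66625134 0.31717537 0.16      ] [0.57094499 0.49294357 0.06      ]
[0.68226254 0.31677824 0.15924088] [0.58616066 0.48290462 0.06111817]
{'n': 171, 'mid': array([0.4985, 0.3435]), 'len': np.float64(0.1202), 'wid': np.float64(0.0248), 'ang': np.float64(161.6), 'zmax': np.float64(0.0282)}
```

>>> step_arm(
  steps=[
    {"dp": [0, 0, -3], "twist": 0, "hand": 0.45},
    {"dp": [0, 0, -5.5], "twist": 0, "hand": 0.4},
    {"dp": [-3.0, 2.0, -4.5], "twist": 0, "hand": 0},
    {"dp": [-5.5, 2.2, 0], "twist": 1.6, "hand": 0},
    {"dp": [-5.6, 2.4, 0], "twist": 1.6, "hand": 0},
    {"dp": [-5.6, 2.4, 0], "twist": 1.6, "hand": 0},
    {"dp": [-5.6, 2.4, 0], "twist": 1.6, "hand": 0},
    {"dp": [-5.6, 2.4, 0], "twist": 1.6, "hand": 0},
  ],
)

```text
time_s: 20.1
eef_pos: [0.5065, 0.1872, 0.2001]
orientation: [-0.622, 0.783, -0.0, 0.001]
ft_force: [1.0, -0.6, 0.1]
width: 0.998
```

```bash
python3 - <<'E'
from plan import *
rows([.46,.330,.20],-105,4)
E
```

```text
t 20.1 p [0.5065 0.1872 0.2001] ang -103.05 w 0.998 F [ 1.  -0.6  0.1] tilt [ 0.002  0.    -1.   ]
[-3.21, 1.94, 0.0] 0.5 3.75
[-3.2, 1.97, 0.0] 0.5 3.75
[-3.18, 1.99, 0.0] 0.5 3.75
[-3.16, 2.02, 0.0] 0.5 3.75
```

>>> step_arm(
  steps=[
    {"dp": [-3.0, 1.8, 0], "twist": 1.4, "hand": 0},
    {"dp": [-4.0, 2.4, 0], "twist": 1.4, "hand": 0},
    {"dp": [-3.6, 2.1, 0], "twist": 1.4, "hand": 0},
    {"dp": [-2.1, 1.5, 0], "twist": 1.2, "hand": 0},
    {"dp": [0, 0, 0], "twist": 0, "hand": 0},
    {"dp": [0, 0, 0], "twist": 0, "hand": 0},
    {"dp": [0, 0, 0], "twist": 0, "hand": 0},
    {"dp": [0, 0, 0], "twist": 0, "hand": 0},
  ],
)

```text
time_s: 21.1
eef_pos: [0.4648, 0.3275, 0.1994]
orientation: [-0.585, 0.811, -0.0, 0.0]
ft_force: [0.5, 0.2, -0.1]
width: 1.001
```

```bash
python3 - <<'E'
from plan import *
r,a=find('fine',(.4985,.3435),'w17'); go([*r['mid'],.002],a)
E
```

```text
t 21.15 p [0.4648 0.3276 0.1994] ang -108.45 w 0.999 F [ 0.8  1.  -0.4] tilt [ 0. -0. -1.]
{'n': 1812, 'mid': array([0.4967, 0.3452]), 'len': np.float64(0.1193), 'wid': np.float64(0.024), 'ang': np.float64(161.4), 'zmax': np.float64(0.0263)}
[np.float64(-108.60000000000002), np.float64(71.4)]
t 21.2 p [0.4647 0.3277 0.1993] ang -108.44 w 1.001 F [ 0.3 -0.4 -0.4] tilt [ 0. -0. -1.]
shift now-axes cm [-2.67 -2.48 19.73] norm 20.07 | twist 0.2 | in final axes [-2.68 -2.47 19.73]
```

View pics/w17.png

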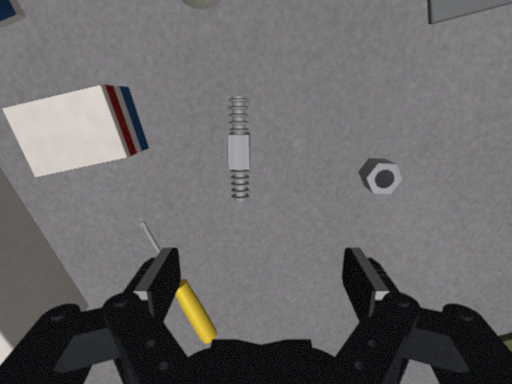

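>>> step_arm(
  steps=[
    {"dp": [-1.4, -1.3, 4.0], "twist": 0.2, "hand": 0},
    {"dp": [-1.3, -1.2, 5.0], "twist": 0, "hand": 0},
    {"dp": [0, 0, 5.0], "twist": 0, "hand": 0},
    {"dp": [0, 0, 3.6], "twist": 0, "hand": 0},
    {"dp": [0, 0, 1.6], "twist": 0, "hand": 0},
    {"dp": [0, 0, 0.5], "twist": 0, "hand": 0.3},
    {"dp": [0, 0, 0], "twist": 0, "hand": 0.5},
    {"dp": [0, 0, 0], "twist": 0, "hand": 0.6},
  ],
)

```text
time_s: 22.2
eef_pos: [0.498, 0.3467, 0.0043]
orientation: [-0.584, 0.812, -0.0, 0.002]
ft_force: [0.7, 0.8, 0.4]
width: 0.404
```

```bash
python3 - <<'E'
from plan import *
go([.4967,.3452,.002],-108.6)
E
```

```text
t 22.2 p [0.498  0.3467 0.0043] ang -108.58 w 0.404 F [0.7 0.8 0.4] tilt [ 0.003  0.002 -1.   ]
shift now-axes cm [0.18 0.07 0.23] norm 0.3 | twist 0.0 | in final axes [0.18 0.07 0.23]
```

>>> step_arm(
  steps=[
    {"dp": [0.1, 0.1, 0.15], "twist": 0, "hand": 0.65},
    {"dp": [0, 0, 0], "twist": 0, "hand": 1},
    {"dp": [0, 0, 0], "twist": 0, "hand": 1},
    {"dp": [0, 0, 0], "twist": 0, "hand": 1},
    {"dp": [0, 0, -3], "twist": 0, "hand": 1},
    {"dp": [0, 0, -5], "twist": 0, "hand": 1},
    {"dp": [0, 0, -5], "twist": 0, "hand": 1},
    {"dp": [0, 0, -2], "twist": 0, "hand": 1},
  ],
)

```text
time_s: 23.2
eef_pos: [0.4965, 0.346, 0.1535]
orientation: [-0.584, 0.812, -0.0, 0.002]
ft_force: [0.5, 0.3, -3.3]
width: 0.267
```

```bash
python3 - <<'E'
from plan import *
wmeas('fine','w18')
p=tcp('fine',0,(-1.3,-1,-11),12); print(p); rows(p+[0,0,.04],-95)
E
```

```text
t 23.2 p [0.4965 0.346  0.1535] ang -108.58 w 0.267 F [ 0.5  0.3 -3.3] tilt [ 0.004  0.002 -1.   ]
tilt -0.03 collar len 13.6 mid(tool) [  1.84 -10.59]
fit 0.33 tilt -0.03 M [ -1.3   -0.69 -10.59] | stud mid minus seat: along -152.07 across 283.39 z 86.1
[0.61625033 0.05079929 0.105     ]
t 23.25 p [0.497  0.3463 0.155 ] ang -108.58 w 0.266 F [ 0.7  1.  -1. ] tilt [ 0.005  0.003 -1.   ]
[3.03, -2.59, 0.12] -1.7 3.99
[3.1, -2.5, 0.12] -1.7 3.99
[3.17, -2.41, 0.12] -1.7 3.99
[3.24, -2.31, 0.12] -1.7 3.99
[3.31, -2.21, 0.12] -1.7 3.99
[3.38, -2.11, 0.12] -1.7 3.99
[3.44, -2.01, 0.12] -1.7 3.99
[3.5, -1.91, 0.12] -1.7 3.99
```

View pics/w18.png

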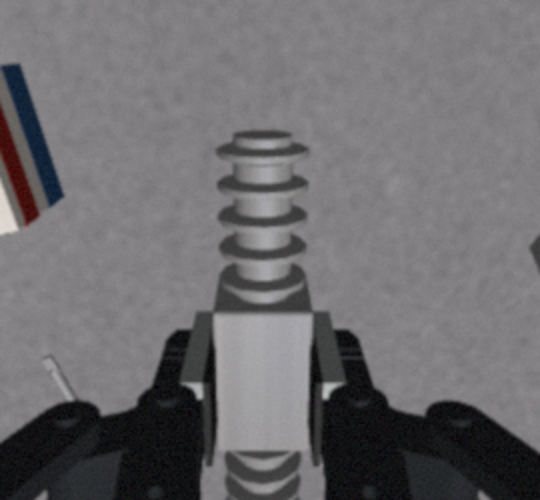

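>>> step_arm(
  steps=[
    {"dp": [2.6, -1.5, 0], "twist": -1.7, "hand": 1},
    {"dp": [3.6, -2.4, 0], "twist": -1.7, "hand": 1},
    {"dp": [4.0, -2.8, 0], "twist": -1.7, "hand": 1},
    {"dp": [4.1, -3.0, 0], "twist": -1.7, "hand": 1},
    {"dp": [4.1, -2.9, 0], "twist": -1.7, "hand": 1},
    {"dp": [3.9, -2.7, 0], "twist": -1.7, "hand": 1},
    {"dp": [2.6, -1.8, 0.5], "twist": -1.7, "hand": 1},
    {"dp": [1.1, -0.7, 0.5], "twist": -1.7, "hand": 1},
  ],
)

```text
time_s: 24.25
eef_pos: [0.6085, 0.0505, 0.1371]
orientation: [-0.675, 0.738, 0.002, -0.002]
ft_force: [0.5, 1.3, -2.8]
width: 0.266
```

```bash
python3 - <<'E'
from plan import *
vision.grab_frame('wrist');vision.grab_frame('wrist')
C=cam('wrist');st();p,d=vision.grab_frame('wrist');np.savez('w19.npz',p=p,d=d,K=C[0],R=C[1],o=C[2]); save('w19',p)
goto('fine',0,(-1.3,-.7,-10.6),10)
import gauge; gauge.fit('w19.npz',dict(fine=(.624,.051)))
E
```

```text
t 24.35 p [0.6078 0.051  0.1366] ang -95.11 w 0.269 F [-1.2  0.7 -4. ] tilt [-0.006 -0.    -1.   ]
target [0.6165 0.0508 0.1034]
t 24.4 p [0.6078 0.052  0.1374] ang -95.09 w 0.266 F [ 0.6 -0.2 -3.1] tilt [-0.006  0.    -1.   ]
shift now-axes cm [ 0.04 -0.9   3.4 ] norm 3.51 | twist -0.1 | in final axes [ 0.04 -0.9   3.4 ]
fine seat [0.6246 0.0512 0.0781] slope 30.0 size [ 78.  126.4] yaw -4.81 n 8024
```

View pics/w19.png

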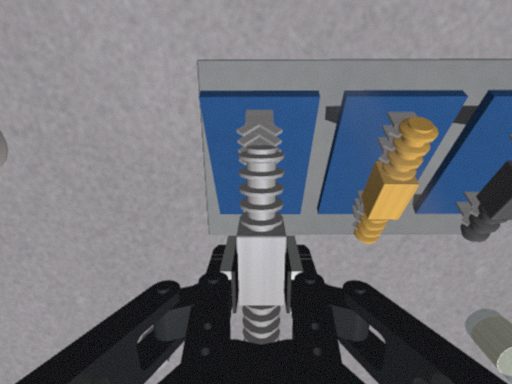

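>>> step_arm(
  steps=[
    {"dp": [0, -0.4, 0.6], "twist": 0, "hand": 1},
    {"dp": [0, -0.5, 1.2], "twist": 0, "hand": 1},
    {"dp": [0, 0, 1.0], "twist": 0, "hand": 1},
    {"dp": [0, 0, 0.5], "twist": 0, "hand": 1},
    {"dp": [0, 0, 0.1], "twist": 0, "hand": 1},
    {"dp": [0, 0, 0], "twist": 0, "hand": 1},
    {"dp": [0, 0, 0], "twist": 0, "hand": 1},
    {"dp": [0, 0, 0], "twist": 0, "hand": 1},
  ],
)

```text
time_s: 25.4
eef_pos: [0.6187, 0.0516, 0.1073]
orientation: [-0.676, 0.737, -0.0, 0.0]
ft_force: [-0.1, 0.1, -3.9]
width: 0.271
```

```bash
python3 - <<'E'
from plan import *
wmeas('fine','w20')
goto('fine',0,(-1.3,-.7,-10.6),0)
p0=None
for t in (0,10,20,30):
    r=np.radians(t); p=tcp('fine',t,(-1.3,-.7-8.4*np.sin(r),-19+8.4*np.cos(r)))
    print(t,p.round(4), ((p-p0)@gx*1000).round(2) if p0 is not None else '', ((p-p0)[2]*1000).round(2) if p0 is not None else ''); p0=p
E
```

```text
t 25.4 p [0.6187 0.0516 0.1073] ang -94.99 w 0.271 F [-0.1  0.1 -3.9] tilt [ 0.001  0.    -1.   ]
tilt 0.04 collar len 15.5 mid(tool) [ -1.85 -10.53]
fit 0.34 tilt 0.04 M [ -1.3   -0.91 -10.53] | stud mid minus seat: along -4.67 across 0.99 z 39.83
target [0.6165 0.0508 0.0934]
t 25.45 p [0.6186 0.0516 0.1072] ang -94.99 w 0.267 F [-0.6  0.7 -3.3] tilt [ 0.001 -0.    -1.   ]
shift now-axes cm [0.1  0.2  1.38] norm 1.39 | twist 0.0 | in final axes [0.1  0.2  1.38]
0 [0.6165 0.0508 0.0934]  
10 [0.6159 0.0508 0.0842] -0.67 -9.16
20 [0.6168 0.0508 0.0751] 0.93 -9.13
30 [0.6193 0.0505 0.0663] 2.5 -8.83
```

View pics/w20.png

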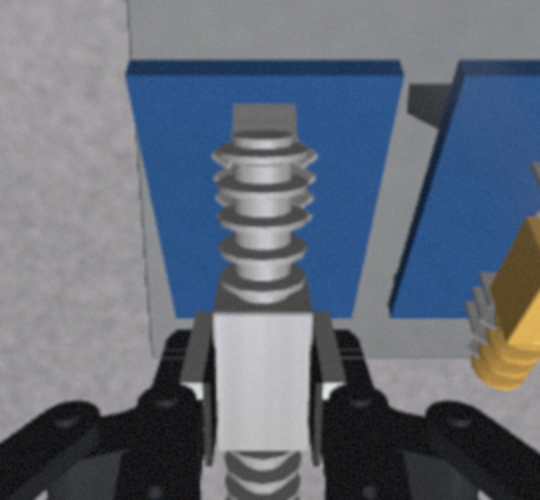

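>>> step_arm(
  steps=[
    {"dp": [0.1, 0.2, 0.1], "twist": 0, "hand": 1},
    {"dp": [0, 0, 0.4], "twist": 0, "hand": 1},
    {"dp": [0, 0, 0.4], "twist": 0, "hand": 1},
    {"dp": [0, 0, 0.25], "twist": 0, "hand": 1},
    {"dp": [0, 0, 0.15], "twist": 0, "hand": 1},
    {"dp": [0, 0, 0.1], "twist": 0, "hand": 1},
    {"dp": [0, 0, 0.1], "twist": 0, "hand": 1},
    {"dp": [0, 0, 0], "twist": 0, "hand": 1},
  ],
)

```text
time_s: 26.45
eef_pos: [0.6187, 0.0507, 0.094]
orientation: [-0.676, 0.737, -0.002, 0.002]
ft_force: [4.3, -0.7, 5.9]
width: 0.268
```

```bash
python3 - <<'E'
from plan import *
wmeas('fine','w21')
E
```

```text
t 26.45 p [0.6187 0.0507 0.094 ] ang -94.99 w 0.268 F [ 4.3 -0.7  5.9] tilt [ 0.006 -0.    -1.   ]
tilt 0.38 collar len 38.8 mid(tool) [ -1.26 -10.54]
fit 0.32 tilt 0.38 M [ -1.3   -0.88 -10.54] | stud mid minus seat: along -4.71 across 0.14 z 26.54
```

View pics/w21.png

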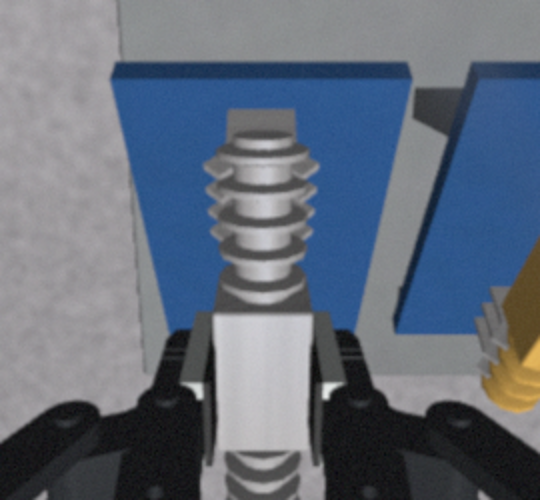

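>>> step_arm(
  steps=[
    {"dp": [0, 0.05, 0.2], "twist": 0, "hand": 1},
    {"dp": [0, 0.05, 0.2], "twist": 0, "hand": 1},
    {"dp": [0, 0, 0.2], "twist": 0, "hand": 1},
    {"dp": [0, 0, 0.2], "twist": 0, "hand": 1},
    {"dp": [0, 0, 0.1], "twist": 0, "hand": 1},
    {"dp": [0, 0, 0], "twist": 0, "hand": 1},
    {"dp": [0, 0, 0], "twist": 0, "hand": 1},
    {"dp": [0, 0, 0], "twist": 0, "hand": 1},
  ],
)

```text
time_s: 27.5
eef_pos: [0.617, 0.0512, 0.0853]
orientation: [-0.676, 0.737, -0.001, 0.002]
ft_force: [0.6, 0.6, 8.5]
width: 0.268
```

```bash
python3 - <<'E'
from plan import *
wmeas('fine','w22')
E
```

```text
t 27.5 p [0.617  0.0512 0.0853] ang -94.97 w 0.268 F [0.6 0.6 8.5] tilt [ 0.004  0.    -1.   ]
tilt 8.21 collar len 17.8 mid(tool) [-13.62 -12.52]
fit 0.36 tilt 8.21 M [ -1.3   -2.7  -10.95] | stud mid minus seat: along -4.59 across 0.45 z 18.24
```

View pics/w22.png

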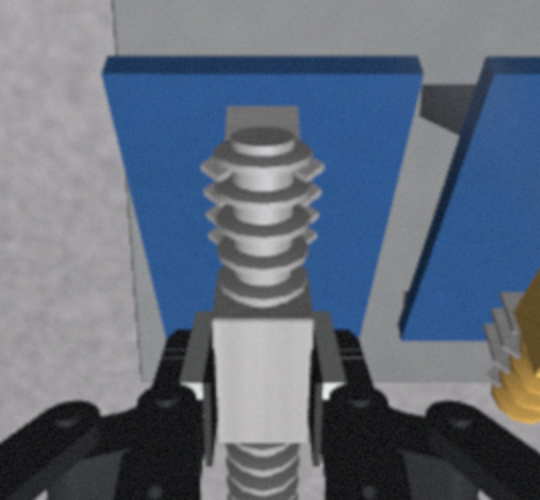

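>>> step_arm(
  steps=[
    {"dp": [0, 0.05, 0.2], "twist": 0, "hand": 1},
    {"dp": [0, 0.05, 0.2], "twist": 0, "hand": 1},
    {"dp": [0, 0, 0.2], "twist": 0, "hand": 1},
    {"dp": [0, 0, 0.2], "twist": 0, "hand": 1},
    {"dp": [0, 0, 0.2], "twist": 0, "hand": 1},
    {"dp": [0, 0, 0], "twist": 0, "hand": 1},
    {"dp": [0, 0, 0], "twist": 0, "hand": 1},
    {"dp": [0, 0, 0], "twist": 0, "hand": 1},
  ],
)

```text
time_s: 28.55
eef_pos: [0.6159, 0.0512, 0.0753]
orientation: [-0.676, 0.737, -0.001, 0.001]
ft_force: [-0.3, 0.0, 9.1]
width: 0.269
```

```bash
python3 - <<'E'
from plan import *
wmeas('fine','w23')
E
```

```text
t 28.55 p [0.6159 0.0512 0.0753] ang -94.97 w 0.269 F [-0.3  0.   9.1] tilt [ 0.004  0.    -1.   ]
tilt 18.07 collar len 38.7 mid(tool) [ -5.3  -11.95]
fit 0.42 tilt 18.07 M [ -1.3   -4.86 -11.8 ] | stud mid minus seat: along -3.51 across 0.41 z 9.13
```

View pics/w23.png

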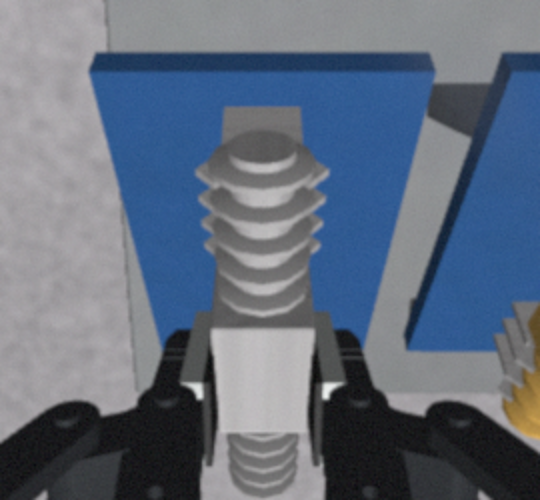

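>>> step_arm(
  steps=[
    {"dp": [0, 0, 0.2], "twist": 0, "hand": 1},
    {"dp": [0, -0.05, 0.25], "twist": 0, "hand": 1},
    {"dp": [0, -0.05, 0.25], "twist": 0, "hand": 1},
    {"dp": [0, -0.05, 0.25], "twist": 0, "hand": 1},
    {"dp": [0, 0, 0.15], "twist": 0, "hand": 1},
    {"dp": [0, 0, 0.05], "twist": 0, "hand": 1},
    {"dp": [0, 0, 0], "twist": 0, "hand": 1},
    {"dp": [0, 0, 0], "twist": 0, "hand": 1},
  ],
)

```text
time_s: 29.6
eef_pos: [0.6167, 0.0512, 0.0642]
orientation: [-0.676, 0.737, -0.0, 0.001]
ft_force: [-3.8, 0.8, 12.8]
width: 0.266
```

```bash
python3 - <<'E'
from plan import *
wmeas('fine','w24')
E
```

```text
t 29.6 p [0.6167 0.0512 0.0642] ang -94.98 w 0.266 F [-3.8  0.8 12.8] tilt [ 0.001  0.001 -1.   ]
tilt 29.72 collar len 25.1 mid(tool) [ -2.13 -10.54]
fit 0.58 tilt 29.72 M [ -1.3   -6.99 -13.31] | stud mid minus seat: along -0.54 across 0.47 z -0.5
```

View pics/w24.png

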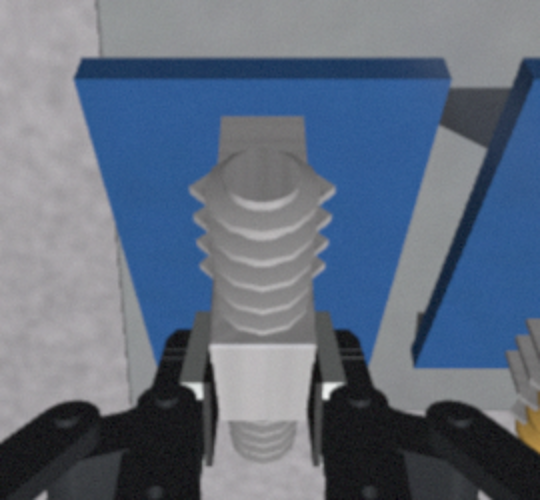

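Home. Release as before.

>>> step_arm(
  steps=[
    {"dp": [0, 0, 0], "twist": 0, "hand": 0.72},
    {"dp": [0, 0, 0], "twist": 0, "hand": 0.7},
    {"dp": [0, 0, 0], "twist": 0, "hand": 0.65},
    {"dp": [0, 0, 0], "twist": 0, "hand": 0.6},
    {"dp": [0, 0, 0], "twist": 0, "hand": 0.55},
    {"dp": [0, 0, 0], "twist": 0, "hand": 0.5},
    {"dp": [0, 0, 0], "twist": 0, "hand": 0.45},
    {"dp": [0, 0, -1], "twist": 0, "hand": 0.45},
  ],
)

```text
time_s: 30.65
eef_pos: [0.6151, 0.0509, 0.0707]
orientation: [-0.676, 0.737, 0.001, -0.001]
ft_force: [1.4, 0.4, -0.2]
width: 0.547
```

```bash
python3 - <<'E'
from plan import *
vision.grab_frame('wrist')
wmeas('fine','w25')
E
```

```text
t 30.7 p [0.6166 0.0508 0.0731] ang -94.99 w 0.547 F [0.5 0.4 1.4] tilt [ 0.002  0.    -1.   ]
tilt 29.67 collar len 13.3 mid(tool) [3.2  1.32]
fit 0.55 tilt 29.67 M [-1.3  -6.9  -4.43] | stud mid minus seat: along -0.7 across 0.08 z -0.46
```

>>> step_arm(
  steps=[
    {"dp": [0, 0, -3], "twist": 0, "hand": 0.45},
    {"dp": [0, 0, -5], "twist": 0, "hand": 0.4},
    {"dp": [1, 1.0, -5], "twist": 0, "hand": 0},
    {"dp": [2.5, 2.0, -4], "twist": 0, "hand": 0},
    {"dp": [3, 2.0, -2], "twist": 0, "hand": 0},
    {"dp": [2.5, 2, 0], "twist": 0, "hand": 0},
    {"dp": [0.5, 1, 0], "twist": 0, "hand": 0},
    {"dp": [0, 0, 0], "twist": 0, "hand": 0},
  ],
)

```text
time_s: 31.75
eef_pos: [0.5276, -0.0367, 0.2613]
orientation: [-0.675, 0.737, 0.0, 0.0]
ft_force: [0.4, 0.6, -0.7]
width: 0.995
```

```bash
python3 - <<'E'
from plan import *
vision.grab_frame('wrist')
st();C=cam('wrist');p,d=vision.grab_frame('wrist');save('w26',cv2.resize(p[:250,80:430],(700,500)))
P=pts(d,C); gy=np.array([-gx[1],gx[0],0]); f=np.radians(30); ux=gx*np.cos(f)+np.array([0,0,np.sin(f)]); uz=-gx*np.sin(f)+np.array([0,0,np.cos(f)])
for n,S in SEAT.items():
    L=np.stack([(P-S)@ux,(P-S)@gy,(P-S)@uz],-1)*1000
    m=(abs(L[...,1])<8)&(abs(L[...,0])<17)&(L[...,2]>5)&(L[...,2]<20)
    q=L[m]; A=np.polyfit(q[:,0],q[:,2],1)
    m2=(abs(L[...,1])<3)&(abs(L[...,0])<65)&(L[...,2]>3)&(L[...,2]<20); s,h=L[m2][:,0],L[m2][:,2]-12
    b=min((np.abs(h-prof(n,s-o)).clip(0,3).mean(),o) for o in np.arange(-10,10,.1))
    c=L[(abs(L[...,0])<17)&(L[...,2]>9)&(L[...,2]<15)&(abs(L[...,1])<20)][:,1]
    print(n,'collar top',np.median(q[:,2]).round(2),'slope err deg',np.degrees(np.arctan(A[0])).round(2),'along',np.round(b,2),'across',((c.min()+c.max())/2).round(1),len(q))
p,d2=vision.grab_frame('scene');save('s26',p)
p,d2=vision.grab_frame('top');save('t26',p)
E
```

```text
t 31.8 p [ 0.528  -0.0364  0.2611] ang -94.98 w 0.998 F [0.3 0.2 0.3] tilt [ 0.  0. -1.]
fine collar top 11.82 slope err deg -0.07 along [ 0.88 -0.8 ] across 0.3 443
medium collar top 11.97 slope err deg 0.22 along [ 0.77 -0.5 ] across 0.5 442
coarse collar top 11.79 slope err deg 0.24 along [ 0.75 -0.5 ] across 0.5 451
```

View pics/w26.png

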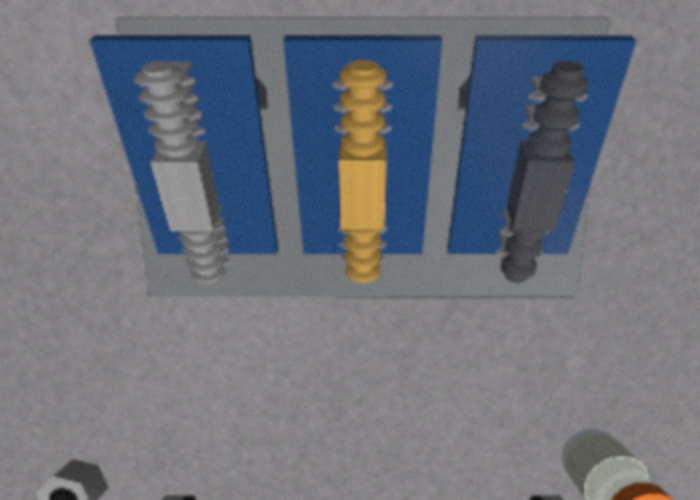

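View pics/s26.png

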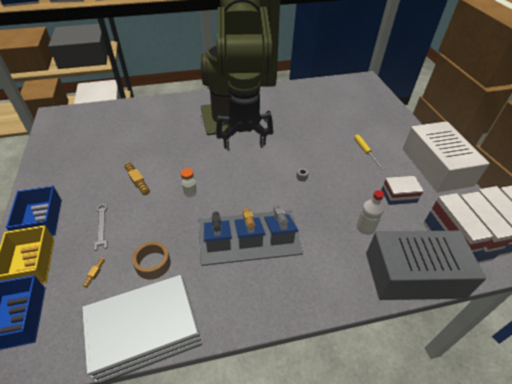

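All three are seated with their heights, slopes and positions as expected. The bystanders haven't moved, and the gripper is clear of everything.

```bash
python3 - <<'E'
from h import *
st(); print(env.sign_off())
E
```

```text
t 31.95 p [ 0.5283 -0.0362  0.2609] ang -94.93 w 1.0 F [-0.6  0.   0.6] tilt [-0.001  0.    -1.   ]
the job is handed in; nothing more can be done
None
```

All three studs are lying in their matching gauges, and I handed the job in at 32 s. I took the 120 mm brass stud as the medium one and left the larger and smaller brass look-alikes where they lay. The gripper can only point straight down. So I set each stud's top groove on the uppermost tooth and lowered it, letting it swing in the grip to the 30° slope before releasing it.

The last check was by wrist camera with the gripper clear, before hand-in:

| Check | Fine | Medium | Coarse |
|---|---|---|---|
| Collar face above the seat point (12 mm expected) | 11.8 mm | 12.0 mm | 11.8 mm |
| Slope error | −0.1° | 0.2° | 0.2° |
| Offset along the gauge | −0.8 mm | −0.5 mm | −0.5 mm |
| Offset across the gauge | 0.3 mm | 0.5 mm | 0.5 mm |

- **Offsets:** those along the gauge fit within the end play, though the fine stud's −0.8 mm is near the limit if the 1 mm play is taken each way. The camera calibration is itself only good to about 2 mm.
- **Forces:** the readings I saw while seating the studs stayed at about 23 N or less. They read near zero after release.
- **First contact:** the fine and coarse studs first touched about 2 mm uphill of where I had planned. Both settled into the right groove as they were lowered.
- **Bystanders:** in the last scene picture they look where they were; I did not measure their positions.

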